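# Change over the jars in a guarded bench shaker and start it

## Robot

A 6-joint arm with a two-finger parallel gripper is mounted at the origin on the work surface. World frame = base frame: x ahead of the robot, y to its left, z up, the work surface at z = 0. Lengths are in m, angles in rad, forces in N, time in s.
With the tool pointing down it reaches from about 0.3 to 0.95 m from the base axis. Payload 3.1 kg.
Tool frame: the origin (TCP) lies midway between the tips of the shut fingers; the grasp point (between the pads) lies 19 mm behind it (env.grip_point_offset is the z of the grasp point in the tool frame, in m); z points along the fingers, y is the line along which they close (so a half turn about z gives the same grasp; the last joint's range is limited). The gripper opens to 85 mm and grips with 20 to 120 N. Pads are 22 mm wide; open, the fingers measure 114 mm over their backs; the gripper's body (76 mm by 85 mm) begins 54 mm behind the grasp point. The pads swing forward as they close: fully open they stand 13 mm farther back than shut.
Start: joints at [-1.2, 0.308, 1.634, -0, 1.2, -0.07], TCP at [0.267, -0.565, 0.209] pointing down, gripper open.
Joint ranges: [-3.06, 3.06], [-0.79, 1.96], [0.05, 2.63], [-1.19, 4.34], [0.05, 2.64], [-2.94, 2.94]. Speed limits (rad/s): [2.79, 2.79, 3.14, 3.14, 3.14, 3.14].

## Interface

Orientations are given as a unit quaternion [w, x, y, z].
In Python, from station import env gives the robot as it stands. The module is installed in compiled form; this text tells all that it offers.
- The arm moves only by the tool send_rows, never from a script. Its arguments are lists of equal length, an entry for each row: "hand": the opening, from 0 (shut) to 1 (fully open); "offset": the shift along the tool's x, y, z in cm, a list of three; "dr": the turn, a rotation vector about the tool's x, y, z in degrees, a list of three. In form: {"hand": [hand, ...], "offset": [[tx, ty, tz], ...], "dr": [[wx, wy, wz], ...]}. A call has 1 to 8 rows; each row shifts and turns the commanded pose from where the row before left it, along the tool's axes as they then stand; what a row does not reach is not made up. A row lasts 1/10 s, in which the tool goes at most 50 mm and 8.59 degrees, less where a joint would pass 70% of its speed; a pose out of reach is approached as far as the arm can. A call with a gripper value outside its range is refused whole. The fingers move at their own pace and stop on an object; "newtons" is the grip in N (left out, the last holds). Time passes only in rows, so rows that do not move let the fingers close. It gives the time, the measured TCP pose, the force, the opening and the grip force at its end, in the units of the state.
- env.read_state(): the state, without advancing time (a new reading comes with each control period).
- env.snapshot(name): name is "side" or "top"; returns a dict with "image" (384x512x3 uint8, red, green, blue), "depth" (384x512 float32, m along the optical axis (not along the pixel's ray), 0 where there is no reading), "fx", "fy", "cx", "cy" (pixels), "pose" (4x4, takes a point from camera to world coordinates). Camera axes: x right, y up, looking along -z (the intrinsics and any distortion apply to the point x, -y, -z); pixel columns grow to the right and rows downward; lengths in m; the calibration is good to about 2 mm. A picture is of the moment at which its call begins.
- env.job_done(): hands the job in; it is judged then, once.
Trained networks look in the newest picture that a camera, given by its name, has taken for a name from the list of things; names that differ only in an ending like _2 or _b are one class to them, and where a whole thing is asked for, a point or a joint stands for the part that bears it (a point fixed in the world has none). Each returns a list of dicts, best first, with "conf" (0 to 1); they miss things now and then, are a little off and sometimes report something else, mostly with a low value. They report only what shows in the picture. A call takes as long as a camera call.
- env.search_frame(thing, camera): "location" ([x, y, z] in m, in world coordinates, good to about 4 mm: the middle of the surface that is visible of it).
- env.outline_of(thing, camera): "region" (384x512 bool, what is visible of it).
- env.landmark_of(thing, camera): "location" ([x, y, z] in m, in world coordinates, good to about 4 mm: a listed point, or the origin of a listed thing).
The state is a dict: "clock": time; "qpos": joint angles; "joint_velocities": joint speeds; "tau": joint torques, N m; "tcp_pos": TCP position; "tool_rot": TCP orientation; "ft_force": force on the tool from outside, world axes, zero at the start; "wrist_torque": the same for the moment, N m; "width": opening from 0.0 (shut) to 1.0 (fully open); "grasp_force": force on a finger pad.
Only numpy, scipy, OpenCV 4.12 (cv2) and the standard library are available. Lean on these libraries where they do the work, as an engineer would, in place of code of your own. Each camera call takes 0.05 s, during which the arm holds its last target. There are 200 camera calls.

## Task

Change over the pigment shaker: stand every white-capped finished jar upright in the white returns tray, and stand every black-capped new jar from the blue mat upright in a bay of its own in the shaker. Then push the clear sliding guard shut until its catch clicks and holds it, slide the bolt fully home through its staple, and only after that press the green start button right down. Leave the steel tin and the amber bottle beside the shaker where they are.

Things in the scene. Friction and masses are not known exactly. Their poses are not given: they have to be found in the camera images.
- shaker: grey fixed bench shaker; origin on the table under its middle, axes: x to its far wall, y left, z up. Carriage pocket, open on top: x 0..110 mm, |y| < 112 mm, floor z 20 mm, walls to z 79 mm, rails along both sides (|y| 118..127) to z 96 mm. Motor housing x -170..0, top z 79. Left ledge (bolt) to y 187, top z 82; right ledge (button) to y -177, top z 79
- bay0 (a point): centre of the floor of bay 0 in the shaker (bays 0 to 3 from -y to +y); axes as the shaker. A bay is 110 mm along x and 52 mm along y, parted from the next by a rib 4 mm thick and 28 mm high
- bay1 (a point): centre of the floor of bay 1 in the shaker (bays 0 to 3 from -y to +y); axes as the shaker. A bay is 110 mm along x and 52 mm along y, parted from the next by a rib 4 mm thick and 28 mm high
- bay2 (a point): centre of the floor of bay 2 in the shaker (bays 0 to 3 from -y to +y); axes as the shaker. A bay is 110 mm along x and 52 mm along y, parted from the next by a rib 4 mm thick and 28 mm high
- bay3 (a point): centre of the floor of bay 3 in the shaker (bays 0 to 3 from -y to +y); axes as the shaker. A bay is 110 mm along x and 52 mm along y, parted from the next by a rib 4 mm thick and 28 mm high
- window (a joint): clear sliding guard with yellow edges (panel z 84..90 mm) over the carriage, in m: 0 hard shut, 0.15 fully open, drawn along the shaker's -x. Starts open, at 0.137 or more. A light spring pushes it open unless caught. Shutting takes 3 to 4 N, and about 12 N over the catch in the last 18 mm; caught, it stays at about 0.001; a pull of about 6 N frees it
- window_grip (a point): middle of the top edge of the black grip bar on the guard: a plate 12 mm thick along the shaker's x, 90 mm wide along y, standing 30 mm above the panel; it moves with the guard, its axes are the shaker's
- catch (a joint): steel ball catch in the far wall of the shaker, in m: 0 ball up, about 0.005 while the steel bar on the guard's far edge passes over it; it snaps back to 0 with a click when the guard is caught, and reads 0 also while the guard is away from it
- bolt (a joint): barrel bolt on the left ledge, in m: 0 drawn back, 0.035 fully home. It slides along the shaker's -y, takes about 2 N, stays where it is left, and starts between 0 and 0.008. Its rod goes through the brass staple on the guard, which lines up only when the guard is caught (clearance 2 to 3 mm either side)
- bolt_knob (a point): top of the bolt's upright red-tipped knob: a post 14 mm in diameter with a ball 18 mm in diameter at the top; the post stands free for 27 mm below this point above the bolt rod; moves with the bolt, its axes are the shaker's
- start (a joint): green start button on the shaker's right ledge, 28 mm in diameter, in m: 0 up, 0.006 fully down (5 N); springs back up
- start_top (a point): centre of the start button's top face
- mat: blue arrivals mat fixed on the table, 230 mm (its x) by 130 mm (its y), 3 mm thick, on one or the other side of the shaker; origin at the centre of its underside; the new jars start on it
- tray: white returns tray fixed on the table on the other side of the shaker, outside 220 mm (its x) by 135 mm (its y), walls 4 mm thick and 14 mm high, floor 4 mm above the table; origin at the centre of its underside
- new0: squat closed glass jar, 44 mm diameter, 52 mm tall: body 38 mm high in one pigment colour, then a black screw cap 40 mm in diameter and 14 mm high; about 130 g; origin at the centre of its underside, z up its axis. New jar, pigment blue; starts on the arrivals mat, may be absent
- new1: squat closed glass jar, 44 mm diameter, 52 mm tall: body 38 mm high in one pigment colour, then a black screw cap 40 mm in diameter and 14 mm high; about 130 g; origin at the centre of its underside, z up its axis. New jar, pigment orange; starts on the arrivals mat, may be absent
- new2: squat closed glass jar, 44 mm diameter, 52 mm tall: body 38 mm high in one pigment colour, then a black screw cap 40 mm in diameter and 14 mm high; about 130 g; origin at the centre of its underside, z up its axis. New jar, pigment dark red; starts on the arrivals mat, may be absent
- new3: squat closed glass jar, 44 mm diameter, 52 mm tall: body 38 mm high in one pigment colour, then a black screw cap 40 mm in diameter and 14 mm high; about 130 g; origin at the centre of its underside, z up its axis. New jar, pigment turquoise; starts on the arrivals mat, may be absent
- done0: squat closed glass jar, 44 mm diameter, 52 mm tall: body 38 mm high in one pigment colour, then a white screw cap 40 mm in diameter and 14 mm high; about 130 g; origin at the centre of its underside, z up its axis. Finished jar, pigment ochre yellow; starts in bay 0, may be absent
- done1: squat closed glass jar, 44 mm diameter, 52 mm tall: body 38 mm high in one pigment colour, then a white screw cap 40 mm in diameter and 14 mm high; about 130 g; origin at the centre of its underside, z up its axis. Finished jar, pigment green; starts in bay 1, may be absent
- done2: squat closed glass jar, 44 mm diameter, 52 mm tall: body 38 mm high in one pigment colour, then a white screw cap 40 mm in diameter and 14 mm high; about 130 g; origin at the centre of its underside, z up its axis. Finished jar, pigment violet; starts in bay 2, may be absent
- done3: squat closed glass jar, 44 mm diameter, 52 mm tall: body 38 mm high in one pigment colour, then a white screw cap 40 mm in diameter and 14 mm high; about 130 g; origin at the centre of its underside, z up its axis. Finished jar, pigment brown; starts in bay 3, may be absent
- tin: bystander beside the far end of the shaker: bare steel tin, 80 mm diameter, 95 mm tall, origin at the centre of its underside
- flask: bystander beside the far end of the shaker: amber bottle, 56 mm diameter, 140 mm tall, origin at the centre of its underside

How it is judged:
By the outcome, as a careful person would: the job done as asked, in the order asked, and still so for the second after the job is handed in, with the robot touching nothing.
Of new0, new1, new2, new3 only 3 to 4 are there at a start; the rules pass over those that are not, and their reading is None.
Of done0, done1, done2, done3 only 2 to 3 are there at a start; the rules pass over those that are not, and their reading is None.
At some moment in a run one of new0, new1, new2, new3 may be knocked a few centimetres aside while the robot is not near it.
It also fails if it takes over 210 s, if anything falls off the work surface, if the arm or the gripper's body presses on something with over 40 N, if the wrist force passes 120 N, or if a joint passes its speed limit or range.

## Working session

There is one attempt and no reset: what is moved stays moved. The work goes in short steps, Python scripts to look and compute and a tool call to move; the robot and the scene stay as the last step left them, time stands still between calls to the robot, and variables do not carry over. Pictures are saved under pics/ and viewed, at most 14 in all, crops included, and the job is handed in when it is done.

Besides the shell and the picture viewer there is one more tool, called after "Call:" as a command line: name --argument value ..., lists and objects as JSON in quotes. send_rows: Moves the arm, as the interface text tells. Its arguments: {"type":"object","properties":{"hand":{"type":"array","items":{"type":"number"}},"offset":{"type":"array","items":{"type":"array","items":{"type":"number"}}},"dr":{"type":"array","items":{"type":"array","items":{"type":"number"}}},"newtons":{"type":"number"}},"required":["hand","offset","dr"]}

```bash
mkdir -p pics; cat > h.py <<'E'
import numpy as np, cv2
from station import env
def snap(c,name=None):
    s=env.snapshot(c)
    if name: cv2.imwrite(f'pics/{name}.png',s['image'][:,:,::-1])
    return s
def lm(t,c,n=1):
    r=env.landmark_of(t,c); return [(np.round(x['location'],4).tolist(),round(x['conf'],2)) for x in r[:n]]
E
python3 - <<'E'
from h import *
for c in('top','side'):
    s=snap(c,c+'0'); print(c,s['pose'].round(3).tolist(),s['fx'])
    for t in 'shaker bay0 bay3 window_grip bolt_knob start_top mat tray new0 new1 new2 new3 done0 done1 done2 done3 tin flask'.split(): print(t,lm(t,c))
a=[cv2.imread(f'pics/{c}0.png') for c in('top','side')]
st=env.read_state(); print(st['tcp_pos'],st['tool_rot'],st['clock'],env.grip_point_offset)
E
```

```text
top [[0.003, 0.993, -0.116, 0.44], [-1.0, 0.004, 0.005, 0.007], [0.005, 0.116, 0.993, 1.187], [0.0, 0.0, 0.0, 1.0]] 439.89908921461983
shaker [([0.5952, 0.0046, 0.0041], 0.7)]
bay0 [([0.6601, -0.0674, 0.0206], 0.9)]
bay3 [([0.6601, -0.0674, 0.0206], 0.9)]
window_grip [([0.4602, -0.0056, 0.117], 0.87)]
bolt_knob []
start_top [([0.5644, -0.1519, 0.1048], 0.56)]
mat [([0.5104, 0.3151, -0.0], 0.64)]
tray [([0.4993, -0.3323, -0.0023], 0.78)]
new0 [([0.4298, 0.3424, 0.0007], 0.62)]
new1 [([0.4298, 0.3424, 0.0007], 0.62)]
new2 [([0.4298, 0.3424, 0.0007], 0.62)]
new3 [([0.4298, 0.3424, 0.0007], 0.62)]
done0 [([0.6456, 0.037, 0.0202], 0.79)]
done1 [([0.6456, 0.037, 0.0202], 0.79)]
done2 [([0.6456, 0.037, 0.0202], 0.79)]
done3 [([0.6456, 0.037, 0.0202], 0.79)]
tin [([0.7103, -0.2377, 0.0006], 0.84)]
flask [([0.6956, 0.2564, -0.0014], 0.59)]
side [[-0.995, 0.067, -0.073, 0.501], [-0.099, -0.619, 0.779, 0.874], [0.007, 0.782, 0.623, 0.79], [0.0, 0.0, 0.0, 1.0]] 439.5169921151785
shaker [([0.5943, 0.0062, -0.0007], 0.65)]
bay0 [([0.6612, -0.0675, 0.0223], 0.95)]
bay3 [([0.6612, -0.0675, 0.0223], 0.95)]
window_grip []
bolt_knob [([0.5793, 0.1664, 0.1344], 0.61)]
start_top [([0.5598, -0.1506, 0.0998], 0.6)]
mat [([0.5108, 0.3184, -0.0011], 0.85)]
tray []
new0 [([0.4339, 0.3446, 0.0004], 0.97)]
new1 [([0.4339, 0.3446, 0.0004], 0.97)]
new2 [([0.4339, 0.3446, 0.0004], 0.97)]
new3 [([0.4339, 0.3446, 0.0004], 0.97)]
done0 [([0.6514, 0.0407, 0.02], 0.73)]
done1 [([0.6514, 0.0407, 0.02], 0.73)]
done2 [([0.6514, 0.0407, 0.02], 0.73)]
done3 [([0.6514, 0.0407, 0.02], 0.73)]
tin [([0.7102, -0.2431, 0.0025], 0.68)]
flask [([0.6964, 0.2564, 0.0005], 0.66)]
[ 0.26664544 -0.56527679  0.20857626] [2.00973833e-07 9.75811223e-01 2.18614861e-01 1.46007371e-05] 1.9 -0.0187
```

View pics/top0.png

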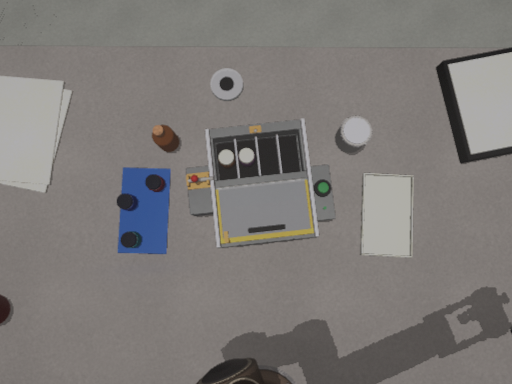

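View pics/side0.png

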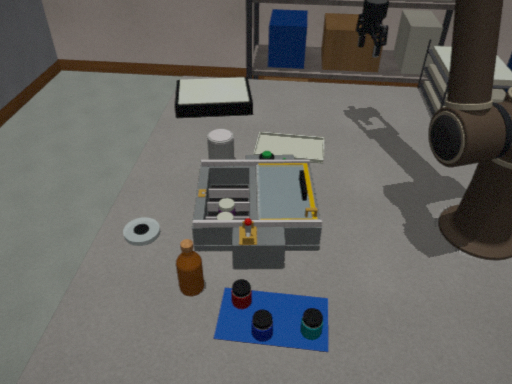

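Two white-capped jars sit in the shaker's left bays (top image ~(226,157), (246,156)). Three new jars stand on the mat at the left (red (155,183), blue (126,202), turquoise (130,240)). The tray is at the right (387,215), and the shaker is turned by about 5°. Next I fit these from depth.

```bash
cat >> h.py <<'E'
def cloud(s):
    h,w=s['depth'].shape; v,u=np.mgrid[:h,:w]; d=s['depth'].astype(float)
    p=np.stack([(u-s['cx'])/s['fx']*d,-(v-s['cy'])/s['fy']*d,-d,np.ones_like(d)],-1)@s['pose'].T
    p[d==0]=np.nan; return p[...,:3]
def blobs(P,lo,hi,x,y,mn=15):
    m=((P[...,2]>lo)&(P[...,2]<hi)&(P[...,0]>x[0])&(P[...,0]<x[1])&(P[...,1]>y[0])&(P[...,1]<y[1])).astype('uint8')
    n,l=cv2.connectedComponents(m); out=[]
    for i in range(1,n):
        q=P[l==i]
        if len(q)>=mn: out.append((q,(l==i)))
    return out
E
python3 - <<'E'
from h import *
for c in('top','side'):
    s=snap(c); P=cloud(s); im=s['image']
    print(c)
    for t in('bay0','done0','new0'): print(t,lm(t,c,6))
    for nm,lo,hi,x,y in(('new',.048,.065,(.35,.65),(.2,.45)),('done',.062,.08,(.6,.75),(-.1,.11)),('rail',.0925,.1,(.4,.8),(-.2,.2)),('tray',.009,.018,(.35,.65),(-.45,-.24)),('mat',.0015,.006,(.35,.65),(.2,.42)),('tops',.1,.15,(.4,.7),(-.25,.25)),('guard',.08,.092,(.4,.62),(-.11,.11))):
        for q,m in blobs(P,lo,hi,x,y):
            r=cv2.minAreaRect(q[:,:2].astype('float32')*1000)
            print(nm,len(q),'mean',q.mean(0).round(4),'zmax',q[:,2].max().round(4),'rect',np.round(r[0],1),np.round(r[1],1),round(r[2],1),im[m].mean(0).round())
E
```

```text
top
bay0 [([0.6539, -0.0207, 0.0184], 0.94), ([0.6589, -0.0694, 0.0199], 0.84), ([0.6408, 0.0932, 0.0216], 0.84), ([0.6517, 0.039, 0.0218], 0.62), ([0.5799, 0.2876, 0.0061], 0.35)]
done0 [([0.6492, 0.0423, 0.0203], 0.74), ([0.6435, 0.0924, 0.0229], 0.73)]
new0 [([0.5778, 0.2874, 0.003], 0.73), ([0.4287, 0.3446, 0.0033], 0.72), ([0.5321, 0.3589, 0.0034], 0.69)]
new 182 mean [0.5839 0.285  0.0542] zmax 0.0592 rect [584.5 284.7] [38.1 36.4] 3.3 [42. 41. 48.]
new 192 mean [0.5329 0.357  0.0541] zmax 0.0622 rect [532.4 357.3] [36.8 38. ] 41.3 [41. 42. 48.]
new 193 mean [0.4345 0.3428 0.0541] zmax 0.0604 rect [434.7 343. ] [39.4 35.6] 90.0 [42. 42. 47.]
done 695 mean [ 7.174e-01 -1.000e-04  7.640e-02] zmax 0.08 rect [ 7.195e+02 -3.000e-01] [214.3  82.5] 80.1 [110. 107. 104.]
done 178 mean [0.6465 0.0932 0.0708] zmax 0.0779 rect [647.1  91.6] [39.1 33.3] 0.6 [164. 163. 157.]
done 186 mean [0.6507 0.0424 0.0713] zmax 0.0765 rect [650.7  42.4] [37.  38.7] 1.6 [166. 164. 159.]
done 41 mean [ 0.6037 -0.0766  0.0775] zmax 0.08 rect [604.5 -74.2] [ 8.4 50.9] 0.3 [102. 102. 101.]
rail 392 mean [ 0
[... 5495 characters left out ...]
 0.4091 0.0024] zmax 0.0038 rect [360.3 409.7] [ 6.9 19.1] 87.6 [124. 122. 118.]
mat 17 mean [0.3787 0.417  0.0026] zmax 0.0044 rect [379.9 415.5] [19.1  7.4] 1.9 [123. 121. 117.]
tops 36 mean [ 0.5629 -0.1481  0.102 ] zmax 0.1042 rect [ 564.  -149.4] [23.4 23.1] 71.2 [ 41. 120.  60.]
tops 166 mean [ 4.609e-01 -2.000e-04  1.165e-01] zmax 0.1236 rect [460.5  -8.3] [12.3 92.1] 6.7 [31. 31. 28.]
tops 60 mean [0.4403 0.0914 0.1107] zmax 0.1157 rect [440.8  90. ] [26.8 13.4] 8.7 [124. 101.  49.]
tops 150 mean [0.5802 0.1737 0.1159] zmax 0.1384 rect [581.7 163.6] [24.5 56.3] 8.4 [117.  76.  55.]
guard 2438 mean [0.5154 0.0068 0.0896] zmax 0.092 rect [511.1  -4.1] [167.9 224.9] 6.1 [124. 131. 123.]
```

Call:
send_rows --hand '[0.7,0.7,0.7,0.7,0.7,0.7,0.7,0.7]' --offset '[[0,0,0],[0,0,0],[0,0,0],[0,0,0],[0,0,0],[0,0,0],[0,0,0],[0,0,0]]' --dr '[[0,0,-8.5],[0,0,-8.5],[0,0,-8.5],[0,0,-8.5],[0,0,-8.5],[0,0,-8.5],[0,0,-8.5],[0,0,-8.5]]' --newtons 30

```text
clock: 3.1
tcp_pos: [0.2666, -0.5652, 0.2085]
tool_rot: [-0.0, 0.684, 0.729, 0.0]
ft_force: [-0.9, -0.4, -0.6]
width: 0.705
grasp_force: 0.0
```

```bash
cat >> h.py <<'E'
from scipy.spatial.transform import Rotation as R
def go(*targets):
    "print offsets (tool axes, cm) from the present pose through world targets; turn error to yaw 96.5 deg, tool down"
    s=env.read_state(); w,x,y,z=s['tool_rot']; r=R.from_quat([x,y,z,w]); p=np.array(s['tcp_pos'])
    a=np.deg2rad(96.5); goal=R.from_matrix(np.array([[np.cos(a),np.sin(a),0],[np.sin(a),-np.cos(a),0],[0,0,-1]]))
    print('t',round(s['clock'],1),'tcp',p.round(4),'w',round(s['width'],3),'g',round(s['grasp_force'],1),'F',np.round(s['ft_force'],1),'turn',(r.inv()*goal).as_rotvec(degrees=True).round(2))
    for t in targets:
        t=np.array(t); print(t.round(3),'off',(goal.inv().apply(t-p)*100).round(2)); p=t
E
python3 -c "
from h import *
go((.647,.042,.2),(.647,.042,.031))"
```

```text
t 3.1 tcp [ 0.2666 -0.5652  0.2085] w 0.705 g 0.0 F [-0.9 -0.4 -0.6] turn [-0.   -0.   -2.89]
[0.647 0.042 0.2  ] off [56.03 44.67  0.85]
[0.647 0.042 0.031] off [ 0.   0.  16.9]
```

Call:
send_rows --hand '[0.7,0.7,0.7,0.7,0.7,0.7,0.7,0.7]' --offset '[[0,0,0],[3.5,2.8,0],[3.5,2.8,0],[3.5,2.8,0],[3.5,2.8,0],[3.5,2.8,0],[3.5,2.8,0],[3.5,2.8,0]]' --dr '[[0,0,-2.9],[0,0,0],[0,0,0],[0,0,0],[0,0,0],[0,0,0],[0,0,0],[0,0,0]]'

```text
clock: 3.9
tcp_pos: [0.4361, -0.2992, 0.2089]
tool_rot: [0.0, 0.668, 0.744, 0.0]
ft_force: [1.4, -0.3, -0.1]
width: 0.701
grasp_force: 0.0
```

Call:
send_rows --hand '[0.7,0.7,0.7,0.7,0.7,0.7,0.7,0.7]' --offset '[[3.5,2.8,0],[3.5,2.8,0],[3.5,2.8,0],[3.5,2.8,0],[3.5,2.8,0],[3.5,2.8,0],[3.5,2.8,0],[3.5,2.8,0]]' --dr '[[0,0,0],[0,0,0],[0,0,0],[0,0,0],[0,0,0],[0,0,0],[0,0,0],[0,0,0]]'

```text
clock: 4.7
tcp_pos: [0.6288, 0.0035, 0.2088]
tool_rot: [0.0, 0.668, 0.744, 0.0]
ft_force: [1.3, 0.1, 0.1]
width: 0.709
grasp_force: 0.0
```

```bash
python3 -c "
from h import *
go((.65,.042,.1),(.65,.042,.031))"
```

```text
t 4.7 tcp [0.6288 0.0035 0.2088] w 0.709 g 0.0 F [1.3 0.1 0.1] turn [ 0.03  0.01 -0.33]
[0.65  0.042 0.1  ] off [ 3.59  2.54 10.88]
[0.65  0.042 0.031] off [0.  0.  6.9]
```

Call:
send_rows --hand '[0.7,0.7,0.7,0.7,0.7,0.7,0.7,0.7]' --offset '[[3.6,2.5,0],[0,0,4],[0,0,4],[0,0,3],[0,0,3],[0,0,2.5],[0,0,1.2],[0,0,0]]' --dr '[[0,0,0],[0,0,0],[0,0,0],[0,0,0],[0,0,0],[0,0,0],[0,0,0],[0,0,0]]'

```text
clock: 5.5
tcp_pos: [0.647, 0.0402, 0.0293]
tool_rot: [-0.002, 0.668, 0.744, -0.002]
ft_force: [0.7, 0.4, 0.1]
width: 0.705
grasp_force: 0.0
```

Call:
send_rows --hand '[0.3,0.3,0.3,0.3,0.3,0.3,0.3,0.3]' --offset '[[0,0,0],[0,0,0],[0,0,0],[0,0,0],[0,0,0],[0,0,0],[0,0,0],[0,0,0]]' --dr '[[0,0,0],[0,0,0],[0,0,0],[0,0,0],[0,0,0],[0,0,0],[0,0,0],[0,0,0]]'

```text
clock: 6.3
tcp_pos: [0.6506, 0.0402, 0.0333]
tool_rot: [0.001, 0.668, 0.744, 0.001]
ft_force: [-0.2, 0.2, 6.6]
width: 0.466
grasp_force: 42.0
```

```bash
python3 -c "
from h import *
go((.65,.042,.2),(.545,-.333,.2),(.545,-.333,.015))"
```

```text
t 6.3 tcp [0.6506 0.0402 0.0333] w 0.466 g 42.0 F [-0.2  0.2  6.6] turn [ 0.19  0.02 -0.34]
[0.65  0.042 0.2  ] off [  0.18  -0.04 -16.67]
[ 0.545 -0.333  0.2  ] off [-36.07 -14.68   0.  ]
[ 0.545 -0.333  0.015] off [ 0.   0.  18.5]
```

Call:
send_rows --hand '[0.3,0.3,0.3,0.3,0.3,0.3,0.3,0.3]' --offset '[[0,0,-2],[0,0,-3],[0,0,-4],[0,0,-4],[0,0,-4],[-4,-1.63,0],[-4,-1.63,0],[-4,-1.63,0]]' --dr '[[0,0,0],[0,0,0],[0,0,0],[0,0,0],[0,0,0],[0,0,0],[0,0,0],[0,0,0]]'

```text
clock: 7.1
tcp_pos: [0.6119, -0.085, 0.2012]
tool_rot: [-0.001, 0.668, 0.745, -0.0]
ft_force: [0.7, 0.1, -1.1]
width: 0.47
grasp_force: 40.8
```

Call:
send_rows --hand '[0.3,0.3,0.3,0.3,0.3,0.3,0.3,0.3]' --offset '[[-4,-1.63,0],[-4,-1.63,0],[-4,-1.63,0],[-4,-1.63,0],[-4,-1.63,0],[-4,-1.63,0],[0,0,3],[0,0,3]]' --dr '[[0,0,0],[0,0,0],[0,0,0],[0,0,0],[0,0,0],[0,0,0],[0,0,0],[0,0,0]]'

```text
clock: 7.9
tcp_pos: [0.5411, -0.3355, 0.1413]
tool_rot: [0.001, 0.669, 0.743, 0.0]
ft_force: [-0.4, 0.5, -2.0]
width: 0.467
grasp_force: 40.8
```

```bash
python3 - <<'E'
from h import *
go((.545,-.333,.06),(.545,-.333,.02))
s=snap('side','s1'); P=cloud(s)
i=s['image'][60:240,230:400]; cv2.imwrite('pics/s1c.png',cv2.resize(i[:,:,::-1],None,fx=3,fy=3))
E
```

```text
t 7.9 tcp [ 0.5411 -0.3355  0.1413] w 0.467 g 40.8 F [-0.4  0.5 -2. ] turn [ 0.07  0.06 -0.53]
[ 0.545 -0.333  0.06 ] off [0.21 0.41 8.13]
[ 0.545 -0.333  0.02 ] off [0. 0. 4.]
```

View pics/s1c.png

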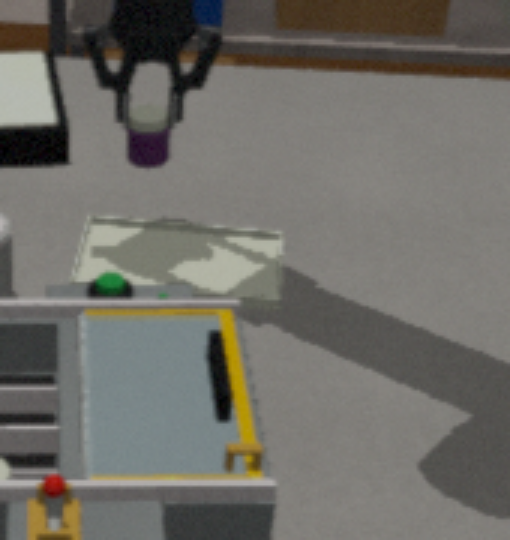

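The jar hangs upright from its cap in the fingers, above the tray (crop (148,115)). I need to measure its bottom height before lowering it.

```bash
python3 - <<'E'
from h import *
s=snap('side'); P=cloud(s)
p=env.read_state()['tcp_pos']; m=(np.hypot(P[...,0]-p[0],P[...,1]-p[1])<.026)&(P[...,2]>.05)&(P[...,2]<p[2]+.06)
q=P[m];im=s['image'][m].astype(int); pur=(im[:,2]-im[:,1]>25); print(len(q),pur.sum(),'tcp',p.round(4),'purple z pct',np.percentile(q[pur,2],[1,5,50,95,99]).round(4),'mean xy',q[pur].mean(0).round(4)); wh=im.min(1)>120; print('white',wh.sum(),np.percentile(q[wh,2],[5,50,95]).round(4) if wh.any() else '')
E
```

```text
290 17 tcp [ 0.5367 -0.3308  0.1352] purple z pct [0.1303 0.1305 0.1403 0.1572 0.1576] mean xy [ 0.5359 -0.3099  0.1427]
white 0
```

```bash
python3 - <<'E'
from h import *
s=snap('side'); P=cloud(s); im=s['image'].astype(int)
p=env.read_state()['tcp_pos']; m=(np.hypot(P[...,0]-p[0],P[...,1]-p[1])<.035)&(P[...,2]>.05)&(im[...,2]-im[...,1]>8)&(im[...,0]-im[...,1]>8)
q=P[m]; print(m.sum(),'tcp',p.round(4)); print(np.percentile(q[:,2],[0,3,10,50,90,97]).round(4),q.mean(0).round(4))
m2=(np.hypot(P[...,0]-p[0],P[...,1]-p[1])<.02)&(P[...,2]>.14)
print(np.percentile(P[m2][:,2],[3,10,30,50,90]).round(4))
E
```

```text
144 tcp [ 0.5386 -0.3316  0.1379]
[0.1247 0.127  0.1305 0.1449 0.1592 0.161 ] [ 0.5344 -0.3117  0.147 ]
[0.1564 0.1724 0.1763 0.2439 0.2742]
```

Call:
send_rows --hand '[0.3,0.3,0.3,0.3,0.3,0.3,0.3,0.3]' --offset '[[0,0.5,3],[0,0,3],[0,0,2.5],[0,0,1.5],[0,0,1],[0,0,0.5],[0,0,0.2],[0,0,0]]' --dr '[[0,0,0],[0,0,0],[0,0,0],[0,0,0],[0,0,0],[0,0,0],[0,0,0],[0,0,0]]'

```text
clock: 8.85
tcp_pos: [0.5474, -0.3334, 0.0255]
tool_rot: [0.001, 0.668, 0.744, 0.0]
ft_force: [0.5, -0.6, -1.8]
width: 0.468
grasp_force: 40.8
```

```bash
python3 -c "
from h import *
go((.545,-.333,.019))"
```

```text
t 8.8 tcp [ 0.5474 -0.3334  0.0255] w 0.468 g 40.8 F [ 0.5 -0.6 -1.8] turn [ 0.07  0.07 -0.34]
[ 0.545 -0.333  0.019] off [ 0.07 -0.23  0.65]
```

Call:
send_rows --hand '[0.3,0.3,0.7,0.7,0.7,0.7,0.7,0.7]' --offset '[[0,0,0.4],[0,0,0.3],[0,0,0],[0,0,0],[0,0,0],[0,0,0],[0,0,-2],[0,0,-4]]' --dr '[[0,0,0],[0,0,0],[0,0,0],[0,0,0],[0,0,0],[0,0,0],[0,0,0],[0,0,0]]'

```text
clock: 9.65
tcp_pos: [0.5435, -0.3307, 0.0742]
tool_rot: [-0.004, 0.668, 0.744, -0.001]
ft_force: [-0.1, -0.4, -0.2]
width: 0.697
grasp_force: 0.0
```

Call:
send_rows --hand '[0.7,0.7,0.7,0.7,0.7,0.7,0.7,0.7]' --offset '[[0,0,-4],[0,0,-4],[0,0,-4],[4.5,1.8,0],[4.5,1.8,0],[4.5,1.8,0],[4.5,1.8,0],[4.5,1.8,0]]' --dr '[[0,0,0],[0,0,0],[0,0,0],[0,0,0],[0,0,0],[0,0,0],[0,0,0],[0,0,0]]'

```text
clock: 10.45
tcp_pos: [0.6123, -0.0978, 0.1981]
tool_rot: [0.0, 0.668, 0.744, 0.0]
ft_force: [0.6, -0.2, 0.2]
width: 0.702
grasp_force: 0.0
```

```bash
python3 - <<'E'
from h import *
go((.6465,.093,.2),(.6465,.093,.031))
for c in('top','side'):
    s=snap(c,c+'2'); P=cloud(s)
    for q,m in blobs(P,.045,.065,(.42,.6),(-.4,-.26)): print(c,q.mean(0).round(4),len(q))
    print(lm('done3',c,4))
E
```

```text
t 10.4 tcp [ 0.6123 -0.0978  0.1981] w 0.702 g 0.0 F [ 0.6 -0.2  0.2] turn [ 0.05  0.02 -0.37]
[0.646 0.093 0.2  ] off [18.57  5.56 -0.19]
[0.646 0.093 0.031] off [ 0.   0.  16.9]
top [ 0.5478 -0.3288  0.0547] 197
[([0.6444, 0.093, 0.0217], 0.83), ([0.5452, -0.3314, 0.0028], 0.61)]
side [ 0.5453 -0.3241  0.0542] 99
[([0.6406, 0.1018, 0.0164], 0.56), ([0.5471, -0.3346, 0.0047], 0.53), ([0.5848, 0.2835, 0.0065], 0.25)]
```

Call:
send_rows --hand '[0.7,0.7,0.7,0.7,0.7,0.7,0.7,0.7]' --offset '[[4.65,1.35,0],[4.65,1.35,0],[4.65,1.35,0],[4.65,1.35,0],[0,0,4],[0,0,4],[0,0,3],[0,0,3]]' --dr '[[0,0,0],[0,0,0],[0,0,0],[0,0,0],[0,0,0],[0,0,0],[0,0,0],[0,0,0]]'

```text
clock: 11.45
tcp_pos: [0.6455, 0.0891, 0.056]
tool_rot: [-0.0, 0.669, 0.743, -0.001]
ft_force: [-0.3, 0.2, -0.1]
width: 0.7
grasp_force: 0.0
```

Call:
send_rows --hand '[0.7,0.7,0.3,0.3,0.3,0.3,0.3,0.3]' --offset '[[0,0,2],[0,0,0.7],[0,0,0],[0,0,0],[0,0,0],[0,0,0],[0,0,0],[0,0,0]]' --dr '[[0,0,0],[0,0,0],[0,0,0],[0,0,0],[0,0,0],[0,0,0],[0,0,0],[0,0,0]]'

```text
clock: 12.25
tcp_pos: [0.646, 0.0913, 0.0311]
tool_rot: [0.0, 0.668, 0.744, 0.0]
ft_force: [-0.1, 0.4, -1.4]
width: 0.485
grasp_force: 30.5
```

```bash
python3 - <<'E'
from h import *
go((.6465,.093,.2),(.45,-.333,.2),(.45,-.333,.02))
E
```

```text
t 12.2 tcp [0.646  0.0913 0.0311] w 0.485 g 30.5 F [-0.1  0.4 -1.4] turn [ 0.04  0.   -0.33]
[0.646 0.093 0.2  ] off [  0.16   0.07 -16.89]
[ 0.45  -0.333  0.2  ] off [-40.1  -24.35   0.  ]
[ 0.45  -0.333  0.02 ] off [ 0.  0. 18.]
```

Call:
send_rows --hand '[0.3,0.3,0.3,0.3,0.3,0.3,0.3,0.3]' --offset '[[0,0,-2],[0,0,-3],[0,0,-4],[0,0,-4],[0,0,-4],[-4,-2.43,0],[-4,-2.43,0],[-4,-2.43,0]]' --dr '[[0,0,0],[0,0,0],[0,0,0],[0,0,0],[0,0,0],[0,0,0],[0,0,0],[0,0,0]]'

```text
clock: 13.05
tcp_pos: [0.5856, -0.0368, 0.2014]
tool_rot: [0.001, 0.667, 0.745, 0.0]
ft_force: [0.6, -0.5, -1.1]
width: 0.491
grasp_force: 30.8
```

Call:
send_rows --hand '[0.3,0.3,0.3,0.3,0.3,0.3,0.3,0.3]' --offset '[[-4,-2.43,0],[-4,-2.43,0],[-4,-2.43,0],[-4,-2.43,0],[-4,-2.43,0],[-4,-2.43,0],[-4,-2.43,0],[0,0,0]]' --dr '[[0,0,0],[0,0,0],[0,0,0],[0,0,0],[0,0,0],[0,0,0],[0,0,0],[0,0,0]]'

```text
clock: 13.85
tcp_pos: [0.4446, -0.3377, 0.2011]
tool_rot: [0.001, 0.67, 0.742, -0.001]
ft_force: [-0.4, -0.3, -0.3]
width: 0.488
grasp_force: 30.8
```

Call:
send_rows --hand '[0.3,0.3,0.3,0.3,0.3,0.3,0.3,0.3]' --offset '[[0,0,4],[0,0,4],[0,0,4],[0,0,3],[0,0,1.5],[0,0,0.5],[0,0,0],[0,0,0]]' --dr '[[0,0,0],[0,0,0],[0,0,0],[0,0,0],[0,0,0],[0,0,0],[0,0,0],[0,0,0]]'

```text
clock: 14.65
tcp_pos: [0.4486, -0.3337, 0.0324]
tool_rot: [0.002, 0.668, 0.744, 0.0]
ft_force: [0.5, 0.0, -0.9]
width: 0.484
grasp_force: 30.8
```

```bash
python3 - <<'E'
from h import *
go((.45,-.333,.0165))
E
```

```text
t 14.7 tcp [ 0.4486 -0.3337  0.0324] w 0.484 g 30.8 F [ 0.5  0.  -0.9] turn [ 0.14  0.15 -0.33]
[ 0.45  -0.333  0.016] off [0.05 0.15 1.59]
```

Call:
send_rows --hand '[0.3,0.3,0.7,0.7,0.7,0.7,0.7,0.7]' --offset '[[0,0,1],[0,0,0.5],[0,0,0],[0,0,0],[0,0,0],[0,0,0],[0,0,-2],[0,0,-4]]' --dr '[[0,0,0],[0,0,0],[0,0,0],[0,0,0],[0,0,0],[0,0,0],[0,0,0],[0,0,0]]'

```text
clock: 15.45
tcp_pos: [0.4443, -0.3303, 0.073]
tool_rot: [-0.004, 0.668, 0.744, -0.0]
ft_force: [-0.4, -0.1, -0.3]
width: 0.702
grasp_force: 0.0
```

Call:
send_rows --hand '[0.7,0.7,0.7,0.7,0.7,0.7,0.7,0.7]' --offset '[[0,0,-4],[0,0,-4],[0,0,-4],[4.5,0,0],[4.5,0,0],[4.5,0,0],[4.5,0,0],[4.5,0,0]]' --dr '[[0,0,0],[0,0,0],[0,0,0],[0,0,0],[0,0,0],[0,0,0],[0,0,0],[0,0,0]]'

```text
clock: 16.25
tcp_pos: [0.4225, -0.1074, 0.1959]
tool_rot: [0.0, 0.668, 0.744, 0.0]
ft_force: [0.9, 0.4, -0.5]
width: 0.699
grasp_force: 0.0
```

```bash
cat >> h.py <<'E'
def caps():
    for c in('top','side'):
        s=snap(c); P=cloud(s)
        for n,x,y,lo,hi in(('tray',(.38,.62),(-.41,-.25),.045,.065),('mat',(.35,.66),(.22,.45),.045,.065),('bay',(.59,.73),(-.11,.13),.06,.0755)):
            for q,m in blobs(P,lo,hi,x,y,40): print(c,n,q.mean(0).round(4),len(q),s['image'][m].mean(0).round())
E
python3 - <<'E'
from h import *
caps(); print(lm('new0','side',5),lm('new0','top',5)); go((.4338,.344,.2),(.4338,.344,.011))
E
```

```text
top tray [ 0.5477 -0.3287  0.0547] 198 [175. 174. 168.]
top tray [ 0.4491 -0.3256  0.0547] 199 [177. 176. 169.]
top mat [0.5834 0.2846 0.0541] 191 [46. 45. 52.]
top mat [0.5325 0.3566 0.0539] 199 [45. 45. 52.]
top mat [0.4346 0.3425 0.0539] 198 [45. 46. 52.]
top bay [0.7089 0.0057 0.068 ] 60 [69. 68. 67.]
side tray [ 0.5453 -0.3247  0.0541] 97 [144. 145. 133.]
side tray [ 0.4463 -0.3211  0.0544] 103 [143. 144. 131.]
side mat [0.5812 0.2886 0.0543] 275 [28. 28. 29.]
side mat [0.5312 0.3607 0.0546] 327 [23. 25. 30.]
side mat [0.433  0.3469 0.0542] 335 [23. 27. 31.]
side bay [ 0.6647 -0.0988  0.068 ] 183 [58. 60. 59.]
[([0.5343, 0.3536, 0.0002], 0.79), ([0.4334, 0.3428, 0.0026], 0.78)] [([0.5312, 0.3571, 0.0007], 0.82), ([0.5782, 0.2829, 0.0036], 0.76), ([0.4293, 0.3444, 0.005], 0.71)]
t 16.4 tcp [ 0.4231 -0.1084  0.196 ] w 0.698 g 0.0 F [ 1.  -0.2  0.7] turn [ 0.06  0.06 -0.19]
[0.434 0.344 0.2  ] off [44.82  6.18 -0.4 ]
[0.434 0.344 0.011] off [ 0.   0.  18.9]
```

Call:
send_rows --hand '[0.7,0.7,0.7,0.7,0.7,0.7,0.7,0.7]' --offset '[[4.48,0.62,0],[4.48,0.62,0],[4.48,0.62,0],[4.48,0.62,0],[4.48,0.62,0],[4.48,0.62,0],[4.48,0.62,0],[4.48,0.62,0]]' --dr '[[0,0,0],[0,0,0],[0,0,0],[0,0,0],[0,0,0],[0,0,0],[0,0,0],[0,0,0]]'

```text
clock: 17.25
tcp_pos: [0.4355, 0.2536, 0.1959]
tool_rot: [0.001, 0.669, 0.743, 0.0]
ft_force: [0.5, -0.0, 0.4]
width: 0.693
grasp_force: 0.0
```

Call:
send_rows --hand '[0.7,0.7,0.7,0.7,0.7,0.7,0.7,0.7]' --offset '[[4.48,0.62,0],[4.48,0.62,0],[0,0,4],[0,0,4],[0,0,3],[0,0,2],[0,0,0],[0,0,0]]' --dr '[[0,0,0],[0,0,0],[0,0,0],[0,0,0],[0,0,0],[0,0,0],[0,0,0],[0,0,0]]'

```text
clock: 18.05
tcp_pos: [0.4379, 0.3425, 0.0655]
tool_rot: [0.0, 0.669, 0.743, -0.0]
ft_force: [0.4, -0.4, -0.5]
width: 0.703
grasp_force: 0.0
```

```bash
python3 - <<'E'
from h import *
go((.4338,.344,.011))
E
```

```text
t 18.1 tcp [0.4379 0.3425 0.0655] w 0.703 g 0.0 F [ 0.4 -0.4 -0.5] turn [ 0.    0.01 -0.44]
[0.434 0.344 0.011] off [ 0.19 -0.39  5.45]
```

Call:
send_rows --hand '[0.7,0.7,0.7,0.7,0.3,0.3,0.3,0.3]' --offset '[[0.2,-0.4,2.5],[0,0,2],[0,0,0.9],[0,0,0],[0,0,0],[0,0,0],[0,0,0],[0,0,0]]' --dr '[[0,0,0],[0,0,0],[0,0,0],[0,0,0],[0,0,0],[0,0,0],[0,0,0],[0,0,0]]'

```text
clock: 18.85
tcp_pos: [0.4339, 0.3456, 0.0134]
tool_rot: [0.001, 0.668, 0.744, 0.002]
ft_force: [0.0, -1.0, 6.1]
width: 0.485
grasp_force: 30.4
```

Call:
send_rows --hand '[0.3,0.3,0.3,0.3,0.3,0.3,0.3,0.3]' --offset '[[0,0,0],[0,0,0],[0,0,-2],[0,0,-4],[0,0,-4],[0,0,-4.5],[0,0,-4.5],[0,0,0]]' --dr '[[0,0,0],[0,0,0],[0,0,0],[0,0,0],[0,0,0],[0,0,0],[0,0,0],[0,0,0]]'

```text
clock: 19.65
tcp_pos: [0.437, 0.3481, 0.2099]
tool_rot: [0.002, 0.668, 0.744, 0.008]
ft_force: [1.8, 0.4, -0.8]
width: 0.482
grasp_force: 30.8
```

```bash
python3 - <<'E'
from h import *
go((.6594,-.0717,.2),(.6594,-.0717,.032))
E
```

```text
t 19.6 tcp [0.437  0.3481 0.2099] w 0.482 g 30.8 F [ 1.8  0.4 -0.8] turn [ 0.81 -0.44 -0.33]
[ 0.659 -0.072  0.2  ] off [-44.23  17.35   0.99]
[ 0.659 -0.072  0.032] off [ 0.   0.  16.8]
```

Call:
send_rows --hand '[0.3,0.3,0.3,0.3,0.3,0.3,0.3,0.3]' --offset '[[-4.42,1.73,0],[-4.42,1.73,0],[-4.42,1.73,0],[-4.42,1.73,0],[-4.42,1.73,0],[-4.42,1.73,0],[-4.42,1.73,0],[-4.42,1.73,0]]' --dr '[[0,0,0],[0,0,0],[0,0,0],[0,0,0],[0,0,0],[0,0,0],[0,0,0],[0,0,0]]'

```text
clock: 20.45
tcp_pos: [0.6076, 0.0063, 0.2002]
tool_rot: [-0.001, 0.668, 0.744, -0.0]
ft_force: [-0.3, -0.2, -0.9]
width: 0.491
grasp_force: 30.8
```

Call:
send_rows --hand '[0.3,0.3,0.3,0.3,0.3,0.3,0.3,0.3]' --offset '[[-4.42,1.73,0],[-4.42,1.73,0],[0,0,3],[0,0,3],[0,0,2],[0,0,0],[0,0,0],[0,0,0]]' --dr '[[0,0,0],[0,0,0],[0,0,0],[0,0,0],[0,0,0],[0,0,0],[0,0,0],[0,0,0]]'

```text
clock: 21.25
tcp_pos: [0.6529, -0.0762, 0.1231]
tool_rot: [0.001, 0.668, 0.744, 0.001]
ft_force: [0.4, 0.0, -0.0]
width: 0.486
grasp_force: 30.8
```

```bash
python3 - <<'E'
from h import *
go((.6594,-.0717,.033))
E
```

```text
t 21.2 tcp [ 0.6529 -0.0762  0.1231] w 0.486 g 30.8 F [ 0.4  0.  -0. ] turn [ 0.15  0.04 -0.33]
[ 0.659 -0.072  0.033] off [0.37 0.7  9.01]
```

Call:
send_rows --hand '[0.3,0.3,0.3,0.3,0.3,0.3,0.3,0.3]' --offset '[[0.35,0.7,1],[0,0,2],[0,0,2],[0,0,2],[0,0,1.2],[0,0,0.7],[0,0,0],[0,0,0]]' --dr '[[0,0,-0.3],[0,0,0],[0,0,0],[0,0,0],[0,0,0],[0,0,0],[0,0,0],[0,0,0]]'

```text
clock: 22.05
tcp_pos: [0.6592, -0.072, 0.0334]
tool_rot: [0.001, 0.666, 0.746, 0.0]
ft_force: [0.2, -0.1, -1.3]
width: 0.484
grasp_force: 30.8
```

```bash
python3 - <<'E'
from h import *
go((.6594,-.0717,.032))
E
```

```text
t 22.1 tcp [ 0.6592 -0.072   0.0334] w 0.484 g 30.8 F [ 0.2 -0.1 -1.3] turn [ 0.09  0.03 -0.04]
[ 0.659 -0.072  0.032] off [0.03 0.02 0.14]
```

Lower slightly, release, lift, and move towards the blue jar (.532,.357).

Call:
send_rows --hand '[0.3,0.3,0.7,0.7,0.7,0.7,0.7,0.7]' --offset '[[0,0,0.2],[0,0,0],[0,0,0],[0,0,0],[0,0,0],[0,0,0],[0,0,-2],[0,0,-4]]' --dr '[[0,0,0],[0,0,0],[0,0,0],[0,0,0],[0,0,0],[0,0,0],[0,0,0],[0,0,0]]'

```text
clock: 22.85
tcp_pos: [0.6543, -0.0713, 0.0868]
tool_rot: [-0.004, 0.666, 0.746, -0.002]
ft_force: [0.2, 0.3, -0.9]
width: 0.703
grasp_force: 0.0
```

Call:
send_rows --hand '[0.7,0.7,0.7,0.7,0.7,0.7,0.7,0.7]' --offset '[[0,0,-4],[0,0,-4],[0,0,-3],[4.4,-0.8,0],[4.4,-0.8,0],[4.4,-0.8,0],[4.4,-0.8,0],[4.4,-0.8,0]]' --dr '[[0,0,0],[0,0,0],[0,0,0],[0,0,0],[0,0,0],[0,0,0],[0,0,0],[0,0,0]]'

```text
clock: 23.65
tcp_pos: [0.5931, 0.1437, 0.2008]
tool_rot: [0.0, 0.666, 0.746, 0.0]
ft_force: [-0.6, 0.1, -0.2]
width: 0.701
grasp_force: 0.0
```

```bash
python3 - <<'E'
from h import *
caps();go((.5325,.358,.2),(.5325,.358,.012))
E
```

```text
top tray [ 0.5477 -0.3291  0.0548] 191 [188. 187. 180.]
top tray [ 0.4495 -0.3258  0.0548] 199 [188. 187. 180.]
top mat [0.5838 0.2847 0.0541] 187 [45. 44. 50.]
top mat [0.534  0.3609 0.0542] 146 [51. 50. 53.]
top bay [0.7071 0.0215 0.0685] 124 [77. 77. 76.]
top bay [ 0.6597 -0.0724  0.0709] 192 [53. 53. 53.]
side tray [ 0.5434 -0.3283  0.0551] 71 [155. 157. 144.]
side tray [ 0.446  -0.3216  0.0542] 104 [146. 148. 135.]
side mat [0.5812 0.2888 0.0543] 278 [30. 29. 30.]
side mat [0.5315 0.3609 0.0545] 330 [24. 26. 32.]
side bay [ 0.6943 -0.0894  0.0673] 77 [54. 59. 59.]
side bay [ 0.6396 -0.0878  0.069 ] 144 [42. 45. 44.]
t 23.8 tcp [0.5918 0.1474 0.2007] w 0.701 g 0.0 F [ 0.5 -0.5 -0. ] turn [-0.04 -0.15  0.28]
[0.532 0.358 0.2  ] off [21.6  -3.5   0.07]
[0.532 0.358 0.012] off [ 0.   0.  18.8]
```

Call:
send_rows --hand '[0.7,0.7,0.7,0.7,0.7,0.7,0.7,0.7]' --offset '[[4.32,-0.7,0],[4.32,-0.7,0],[4.32,-0.7,0],[4.32,-0.7,0],[4.32,-0.7,0],[0,0,4],[0,0,4],[0,0,3]]' --dr '[[0,0,0.3],[0,0,0],[0,0,0],[0,0,0],[0,0,0],[0,0,0],[0,0,0],[0,0,0]]'

```text
clock: 24.55
tcp_pos: [0.5348, 0.3526, 0.0883]
tool_rot: [-0.0, 0.668, 0.744, -0.001]
ft_force: [-1.1, 0.6, -1.2]
width: 0.7
grasp_force: 0.0
```

Call:
send_rows --hand '[0.7,0.7,0.7,0.7,0.7,0.7,0.7,0.7]' --offset '[[0,0,2.5],[0,0,0],[0,0,0],[0,0,0],[0,0,0],[0,0,0],[0,0,0],[0,0,0]]' --dr '[[0,0,0],[0,0,0],[0,0,0],[0,0,0],[0,0,0],[0,0,0],[0,0,0],[0,0,0]]'

```text
clock: 25.35
tcp_pos: [0.5359, 0.3533, 0.0662]
tool_rot: [0.0, 0.668, 0.744, 0.0]
ft_force: [0.6, 0.7, -0.7]
width: 0.7
grasp_force: 0.0
```

```bash
python3 - <<'E'
from h import *
go((.5325,.358,.0115))
E
```

```text
t 25.4 tcp [0.5359 0.3533 0.0662] w 0.7 g 0.0 F [ 0.6  0.7 -0.7] turn [ 0.05 -0.02 -0.34]
[0.532 0.358 0.012] off [ 0.51 -0.28  5.47]
```

Call:
send_rows --hand '[0.7,0.7,0.7,0.7,0.3,0.3,0.3,0.3]' --offset '[[0.5,-0.3,2.5],[0,0,2],[0,0,1],[0,0,0],[0,0,0],[0,0,0],[0,0,0],[0,0,0]]' --dr '[[0,0,-0.3],[0,0,0],[0,0,0],[0,0,0],[0,0,0],[0,0,0],[0,0,0],[0,0,0]]'

```text
clock: 26.15
tcp_pos: [0.533, 0.3582, 0.0116]
tool_rot: [0.0, 0.666, 0.746, 0.001]
ft_force: [0.6, -0.3, 0.8]
width: 0.487
grasp_force: 30.8
```

Call:
send_rows --hand '[0.3,0.3,0.3,0.3,0.3,0.3,0.3,0.3]' --offset '[[0,0,0],[0,0,0],[0,0,-2],[0,0,-4],[0,0,-4],[0,0,-4.5],[0,0,-4.5],[0,0,0]]' --dr '[[0,0,0],[0,0,0],[0,0,0],[0,0,0],[0,0,0],[0,0,0],[0,0,0],[0,0,0]]'

```text
clock: 26.95
tcp_pos: [0.5367, 0.3605, 0.2092]
tool_rot: [0.002, 0.666, 0.746, 0.007]
ft_force: [0.8, 1.3, 0.1]
width: 0.49
grasp_force: 31.1
```

```bash
python3 - <<'E'
from h import *
go((.6531,-.016,.2),(.6531,-.016,.033))
E
```

```text
t 26.9 tcp [0.5367 0.3605 0.2092] w 0.49 g 31.1 F [0.8 1.3 0.1] turn [ 0.8  -0.35 -0.04]
[ 0.653 -0.016  0.2  ] off [-38.73   7.3    0.92]
[ 0.653 -0.016  0.033] off [ 0.   0.  16.7]
```

Call:
send_rows --hand '[0.3,0.3,0.3,0.3,0.3,0.3,0.3,0.3]' --offset '[[-4.3,0.81,0],[-4.3,0.81,0],[-4.3,0.81,0],[-4.3,0.81,0],[-4.3,0.81,0],[-4.3,0.81,0],[-4.3,0.81,0],[-4.3,0.81,0]]' --dr '[[0,0,0],[0,0,0],[0,0,0],[0,0,0],[0,0,0],[0,0,0],[0,0,0],[0,0,0]]'

```text
clock: 27.75
tcp_pos: [0.6342, 0.0215, 0.1986]
tool_rot: [-0.001, 0.666, 0.746, -0.001]
ft_force: [-0.0, -0.7, -2.4]
width: 0.492
grasp_force: 31.0
```

Call:
send_rows --hand '[0.3,0.3,0.3,0.3,0.3,0.3,0.3,0.3]' --offset '[[-4.3,0.81,0],[0,0,0],[0,0,3],[0,0,3],[0,0,2],[0,0,0],[0,0,0],[0,0,0]]' --dr '[[0,0,0],[0,0,0],[0,0,0],[0,0,0],[0,0,0],[0,0,0],[0,0,0],[0,0,0]]'

```text
clock: 28.55
tcp_pos: [0.6491, -0.0184, 0.1219]
tool_rot: [0.001, 0.666, 0.746, 0.001]
ft_force: [0.4, -0.5, -2.3]
width: 0.491
grasp_force: 31.0
```

```bash
python3 - <<'E'
from h import *
go((.6531,-.016,.032))
E
```

```text
t 28.6 tcp [ 0.6491 -0.0184  0.1219] w 0.491 g 31.0 F [ 0.4 -0.5 -2.3] turn [ 0.13  0.02 -0.03]
[ 0.653 -0.016  0.032] off [0.19 0.42 8.99]
```

Call:
send_rows --hand '[0.3,0.3,0.3,0.3,0.3,0.3,0.3,0.3]' --offset '[[0.2,0.4,1],[0,0,2],[0,0,2],[0,0,2],[0,0,1.2],[0,0,0.8],[0,0,0],[0,0,0]]' --dr '[[0,0,0],[0,0,0],[0,0,0],[0,0,0],[0,0,0],[0,0,0],[0,0,0],[0,0,0]]'

```text
clock: 29.35
tcp_pos: [0.6527, -0.0162, 0.0313]
tool_rot: [0.001, 0.666, 0.746, 0.0]
ft_force: [-0.5, 0.3, -1.4]
width: 0.492
grasp_force: 31.1
```

```bash
python3 - <<'E'
from h import *
go((.6531,-.016,.031))
E
```

```text
t 29.4 tcp [ 0.6527 -0.0162  0.0313] w 0.492 g 31.1 F [-0.5  0.3 -1.4] turn [ 0.08  0.02 -0.04]
[ 0.653 -0.016  0.031] off [0.01 0.04 0.03]
```

Call:
send_rows --hand '[0.3,0.3,0.7,0.7,0.7,0.7,0.7,0.7]' --offset '[[0,0,0.1],[0,0,0],[0,0,0],[0,0,0],[0,0,0],[0,0,0],[0,0,-2],[0,0,-4]]' --dr '[[0,0,0],[0,0,0],[0,0,0],[0,0,0],[0,0,0],[0,0,0],[0,0,0],[0,0,0]]'

```text
clock: 30.15
tcp_pos: [0.6479, -0.0158, 0.0859]
tool_rot: [-0.004, 0.666, 0.746, -0.003]
ft_force: [-0.0, 0.9, -0.8]
width: 0.698
grasp_force: 0.0
```

Call:
send_rows --hand '[0.7,0.7,0.7,0.7,0.7,0.7,0.7,0.7]' --offset '[[0,0,-4],[0,0,-4],[0,0,-3],[4.4,-0.5,0],[4.4,-0.5,0],[4.4,-0.5,0],[4.4,-0.5,0],[0,0,0]]' --dr '[[0,0,0],[0,0,0],[0,0,0],[0,0,0],[0,0,0],[0,0,0],[0,0,0],[0,0,0]]'

```text
clock: 30.95
tcp_pos: [0.6105, 0.1619, 0.1997]
tool_rot: [-0.001, 0.664, 0.748, 0.001]
ft_force: [-0.7, -0.8, 0.3]
width: 0.7
grasp_force: 0.0
```

```bash
python3 - <<'E'
from h import *
caps();go((.5828,.2865,.2),(.5828,.2865,.012))
E
```

```text
top tray [ 0.5477 -0.3287  0.0548] 194 [188. 187. 180.]
top tray [ 0.449  -0.3258  0.0549] 197 [188. 187. 181.]
top mat [0.5835 0.2843 0.0539] 191 [46. 44. 49.]
top bay [0.7076 0.0172 0.0685] 134 [79. 78. 77.]
top bay [ 0.6601 -0.0725  0.0707] 189 [54. 53. 53.]
top bay [ 0.6533 -0.0155  0.0708] 190 [51. 49. 51.]
side tray [ 0.545  -0.3247  0.0542] 97 [148. 150. 137.]
side tray [ 0.4464 -0.3216  0.0543] 104 [148. 149. 136.]
side mat [0.5813 0.2888 0.0543] 278 [30. 29. 30.]
side bay [ 0.6526 -0.0545  0.0698] 421 [33. 36. 37.]
t 31.1 tcp [0.6118 0.1575 0.1996] w 0.699 g 0.0 F [ 0.7  0.6 -0.1] turn [0.01 0.04 0.11]
[0.583 0.286 0.2  ] off [13.15 -1.42 -0.04]
[0.583 0.286 0.012] off [ 0.   0.  18.8]
```

Call:
send_rows --hand '[0.7,0.7,0.7,0.7,0.7,0.7,0.7,0.7]' --offset '[[4.4,-0.5,0],[4.4,-0.5,0],[4.4,-0.5,0],[0,0,4],[0,0,4],[0,0,3],[0,0,2.5],[0,0,0]]' --dr '[[0,0,0],[0,0,0],[0,0,0],[0,0,0],[0,0,0],[0,0,0],[0,0,0],[0,0,0]]'

```text
clock: 31.85
tcp_pos: [0.5792, 0.2827, 0.0596]
tool_rot: [-0.002, 0.667, 0.745, -0.004]
ft_force: [-0.7, 0.1, -1.0]
width: 0.696
grasp_force: 0.0
```

Call:
send_rows --hand '[0.7,0.7,0.7]' --offset '[[0,0,0],[0,0,0],[0,0,0]]' --dr '[[0,0,0],[0,0,0],[0,0,0]]'

```text
clock: 32.15
tcp_pos: [0.5844, 0.2863, 0.067]
tool_rot: [0.001, 0.666, 0.746, 0.002]
ft_force: [-0.5, -0.5, 0.5]
width: 0.697
grasp_force: 0.0
```

```bash
python3 - <<'E'
from h import *
go((.5828,.2865,.0115))
E
```

```text
t 32.1 tcp [0.5844 0.2863 0.067 ] w 0.697 g 0.0 F [-0.5 -0.5  0.5] turn [ 0.23 -0.06 -0.08]
[0.583 0.286 0.012] off [ 0.04 -0.16  5.55]
```

Call:
send_rows --hand '[0.7,0.7,0.7,0.7,0.3,0.3,0.3,0.3]' --offset '[[0,-0.1,2.5],[0,0,2],[0,0,0.9],[0,0,0],[0,0,0],[0,0,0],[0,0,0],[0,0,0]]' --dr '[[0,0,0],[0,0,0],[0,0,0],[0,0,0],[0,0,0],[0,0,0],[0,0,0],[0,0,0]]'

```text
clock: 32.95
tcp_pos: [0.5828, 0.2865, 0.0123]
tool_rot: [0.001, 0.666, 0.746, 0.001]
ft_force: [0.0, 0.0, 5.1]
width: 0.491
grasp_force: 30.9
```

Call:
send_rows --hand '[0.3,0.3,0.3,0.3,0.3,0.3,0.3,0.3]' --offset '[[0,0,0],[0,0,0],[0,0,-2],[0,0,-4],[0,0,-4],[0,0,-4.5],[0,0,-4.5],[0,0,0]]' --dr '[[0,0,0],[0,0,0],[0,0,0],[0,0,0],[0,0,0],[0,0,0],[0,0,0],[0,0,0]]'

```text
clock: 33.75
tcp_pos: [0.5864, 0.2879, 0.2092]
tool_rot: [0.003, 0.666, 0.746, 0.007]
ft_force: [1.0, 0.7, -0.2]
width: 0.491
grasp_force: 31.1
```

```bash
python3 - <<'E'
from h import *
go((.6467,.0396,.2),(.6467,.0396,.033))
E
```

```text
t 33.8 tcp [0.5864 0.2879 0.2092] w 0.491 g 31.1 F [ 1.   0.7 -0.2] turn [ 0.85 -0.24 -0.04]
[0.647 0.04  0.2  ] off [-25.35   3.18   0.92]
[0.647 0.04  0.033] off [ 0.   0.  16.7]
```

Call:
send_rows --hand '[0.3,0.3,0.3,0.3,0.3,0.3,0.3,0.3]' --offset '[[-4.2,0.6,0],[-4.2,0.6,0],[-4.2,0.6,0],[-4.2,0.6,0],[-4.2,0.6,0],[-4.2,0.6,0],[0,0,4],[0,0,4]]' --dr '[[0,0,0],[0,0,0],[0,0,0],[0,0,0],[0,0,0],[0,0,0],[0,0,0],[0,0,0]]'

```text
clock: 34.55
tcp_pos: [0.6466, 0.0374, 0.1199]
tool_rot: [0.001, 0.667, 0.745, 0.001]
ft_force: [-0.0, 0.0, -2.0]
width: 0.494
grasp_force: 31.1
```

Call:
send_rows --hand '[0.3,0.3,0.3,0.3]' --offset '[[0,0,0],[0,0,0],[0,0,0],[0,0,0]]' --dr '[[0,0,0],[0,0,0],[0,0,0],[0,0,0]]'

```text
clock: 34.95
tcp_pos: [0.6477, 0.0399, 0.1234]
tool_rot: [0.002, 0.666, 0.746, 0.002]
ft_force: [-0.1, 0.1, -2.3]
width: 0.494
grasp_force: 31.3
```

```bash
python3 - <<'E'
from h import *
go((.6467,.0396,.0315))
E
```

```text
t 35.0 tcp [0.6477 0.0399 0.1234] w 0.494 g 31.3 F [-0.1  0.1 -2.3] turn [ 0.29  0.04 -0.  ]
[0.647 0.04  0.032] off [-0.02 -0.1   9.19]
```

Call:
send_rows --hand '[0.3,0.3,0.3,0.3,0.3,0.3,0.3,0.3]' --offset '[[0,-0.1,1],[0,0,2],[0,0,2],[0,0,2],[0,0,1.4],[0,0,0.8],[0,0,0],[0,0,0]]' --dr '[[0,0,0],[0,0,0],[0,0,0],[0,0,0],[0,0,0],[0,0,0],[0,0,0],[0,0,0]]'

```text
clock: 35.75
tcp_pos: [0.6454, 0.0394, 0.0293]
tool_rot: [0.001, 0.666, 0.746, 0.001]
ft_force: [-0.9, 0.0, -0.3]
width: 0.486
grasp_force: 33.2
```

Call:
send_rows --hand '[0.3,0.7,0.7,0.7,0.7,0.7,0.7,0.7]' --offset '[[0,0,0],[0,0,0],[0,0,0],[0,0,0],[0,0,0],[0,0,-2],[0,0,-3],[0,0,-4]]' --dr '[[0,0,0],[0,0,0],[0,0,0],[0,0,0],[0,0,0],[0,0,0],[0,0,0],[0,0,0]]'

```text
clock: 36.55
tcp_pos: [0.6424, 0.0393, 0.1171]
tool_rot: [-0.002, 0.666, 0.746, -0.002]
ft_force: [1.3, -0.4, 0.4]
width: 0.7
grasp_force: 0.0
```

Call:
send_rows --hand '[0,0,0,0,0,0,0,0]' --offset '[[0,0,-4],[0,0,-4],[0,-5,0],[0,-5,0],[0,-5,0],[0,-5,0],[0,-5,0],[0,0,0]]' --dr '[[0,0,0],[0,0,0],[0,0,0],[0,0,0],[0,0,0],[0,0,0],[0,0,0],[0,0,0]]'

```text
clock: 37.35
tcp_pos: [0.387, 0.0115, 0.1955]
tool_rot: [-0.004, 0.666, 0.746, -0.003]
ft_force: [-0.1, -0.9, -0.5]
width: -0.003
grasp_force: 0.0
```

```bash
python3 - <<'E'
from h import *
caps()
for t in('window_grip','bolt_knob','start_top'): print(t,lm(t,'top'),lm(t,'side'))
cv2.imwrite('pics/t3.png',cv2.resize(snap('top')['image'][100:270,90:430,::-1],None,fx=2.3,fy=2.3))
go((.4,-.014,.16))
E
```

```text
top tray [ 0.5476 -0.3287  0.0549] 196 [174. 173. 166.]
top tray [ 0.4492 -0.3256  0.0545] 200 [174. 173. 166.]
top bay [ 0.7137 -0.0486  0.0685] 71 [74. 73. 73.]
top bay [0.6988 0.0925 0.0685] 42 [71. 70. 69.]
top bay [ 0.66   -0.0725  0.0708] 190 [47. 47. 47.]
top bay [ 0.6538 -0.0157  0.071 ] 181 [45. 44. 45.]
top bay [0.6469 0.0389 0.0707] 187 [46. 43. 43.]
side tray [ 0.5449 -0.3242  0.0544] 98 [145. 146. 134.]
side tray [ 0.446  -0.322   0.0542] 102 [145. 146. 133.]
side bay [ 0.6539 -0.0305  0.0696] 654 [33. 34. 35.]
window_grip [([0.4591, -0.0066, 0.1185], 0.57)] [([0.4607, -0.0109, 0.1197], 0.61)]
bolt_knob [([0.5778, 0.1698, 0.1404], 0.46)] [([0.5803, 0.1669, 0.1341], 0.41)]
start_top [([0.5006, -0.3362, -0.0014], 0.63)] [([0.5599, -0.1488, 0.1018], 0.48)]
t 37.8 tcp [0.3972 0.0113 0.1987] w -0.001 g 0.0 F [ 0.8  0.4 -0.2] turn [-0.   -0.   -0.03]
[ 0.4   -0.014  0.16 ] off [-2.55 -0.01  3.87]
```

View pics/t3.png

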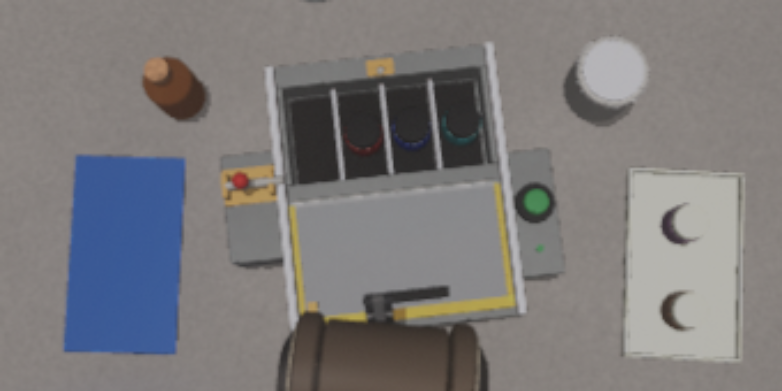

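The three new jars stand in bays 0–2 (crop (460,130), (410,130), (362,135)) and both finished jars are in the tray. Now the guard: lower the shut fingers behind the grip bar (crop (405,297)).

Call:
send_rows --hand '[0,0,0,0,0,0,0,0]' --offset '[[-2.8,0,2],[0,0,3],[0,0,2.5],[0,0,1.5],[0,0,0.8],[0,0,0],[0,0,0],[0,0,0]]' --dr '[[0,0,0],[0,0,0],[0,0,0],[0,0,0],[0,0,0],[0,0,0],[0,0,0],[0,0,0]]'

```text
clock: 38.6
tcp_pos: [0.4004, -0.0166, 0.1015]
tool_rot: [0.001, 0.666, 0.746, 0.001]
ft_force: [0.6, -0.5, -0.2]
width: 0.002
grasp_force: 0.0
```

```bash
cat >> h.py <<'E'
def loc(): # tcp in shaker axes, mm
    p=np.array(env.read_state()['tcp_pos']); d=p[:2]-[.5953,.0055]; return np.round([1000*(d[0]*.9936+d[1]*.1132),1000*(-d[0]*.1132+d[1]*.9936),p[2]*1000],1)
E
python3 -c "
from h import *
print(loc()); go()"
```

```text
[-1.961e+02  1.000e-01  1.015e+02]
t 38.6 tcp [ 0.4004 -0.0166  0.1015] w 0.002 g 0.0 F [ 0.6 -0.5 -0.2] turn [ 0.12  0.03 -0.03]
```

Call:
send_rows --hand '[0,0,0,0,0,0,0,0]' --offset '[[0,2,0],[0,1,0],[0,0.7,0],[0,0.7,0],[0,1,0],[0,1,0],[0,1,0],[0,1,0]]' --dr '[[0,0,0],[0,0,0],[0,0,0],[0,0,0],[0,0,0],[0,0,0],[0,0,0],[0,0,0]]'

```text
clock: 39.4
tcp_pos: [0.4836, -0.007, 0.1005]
tool_rot: [0.0, 0.666, 0.746, 0.0]
ft_force: [0.5, 0.9, 0.4]
width: 0.001
grasp_force: 0.0
```

```bash
python3 -c "
from h import *
print(loc()); go(); s=snap('top')
for q,m in blobs(cloud(s),.105,.13,(.4,.6),(-.07,.06)): print(q.mean(0),len(q))"
```

```text
[-112.4    0.2  100.5]
t 39.4 tcp [ 0.4836 -0.007   0.1005] w 0.001 g 0.0 F [0.5 0.9 0.4] turn [ 0.    0.   -0.04]
```

```bash
python3 -c "
from h import *
s=snap('side'); cv2.imwrite('pics/s4.png',cv2.resize(s['image'][60:260,180:420,::-1],None,fx=3,fy=3)); print(lm('window_grip','side'),lm('window_grip','top'),env.read_state()['ft_force'],loc())"
```

```text
[([0.4602, -0.0087, 0.1179], 0.87)] [([0.5425, -0.3306, 0.0039], 0.61)] [ 0.58896905 -0.89457431  0.8337429 ] [-113.3    0.3  100.4]
```

View pics/s4.png

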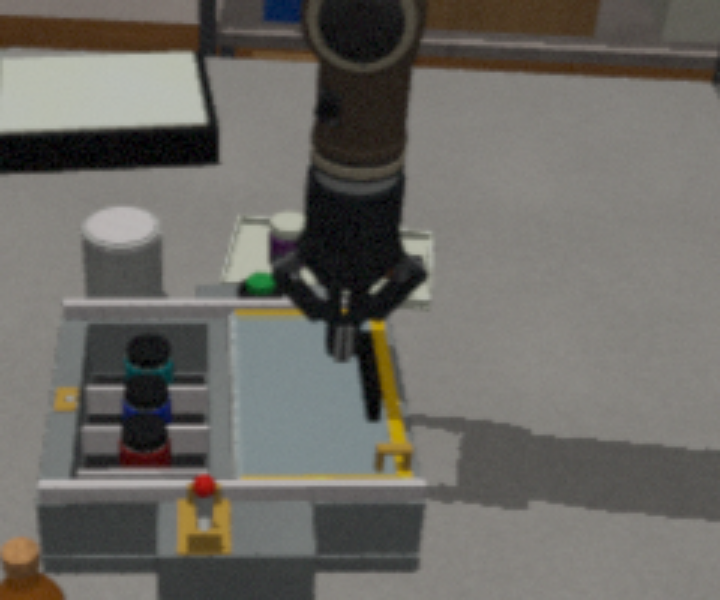

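```bash
python3 -c "
from h import *
s=snap('side'); T=np.linalg.inv(s['pose']); P=cloud(s)
def px(p):
    c=T@np.append(p,1); return (s['cx']+s['fx']*c[0]/-c[2], s['cy']-s['fy']*c[1]/-c[2])
p=env.read_state()['tcp_pos']; u,v=px(p); print(p,'px',u,v,'crop',(u-180)*3,(v-60)*3)
for a in [(.4605,-.0095,.12),(.4605,-.0095,.09)]:
    u,v=px(np.array(a)); print('bar crop',(u-180)*3,(v-60)*3)
for cy,cx in((350,342),(335,342),(320,342),(375,370),(345,366),(410,375)): print((cx,cy),P[60+cy//3,180+cx//3].round(4))"
```

```text
[ 0.48222821 -0.00704128  0.10029359] px 293.5690045175977 186.49240237690617 crop 340.7070135527931 379.4772071307185
bar crop 368.32326688834144 360.8843175970654
bar crop 365.625713819135 388.9045157590677
(342, 350) [0.4834 0.0013 0.1397]
(342, 335) [0.4844 0.0033 0.1563]
(342, 320) [0.4854 0.0038 0.1716]
(370, 375) [0.4599 0.0124 0.1221]
(366, 345) [ 0.4628 -0.0301  0.1211]
(375, 410) [0.4535 0.0355 0.1065]
```

The picture shows the fingertips (crop (342,355)) above and beyond the bar (crop (370,375)): the tip is really about 22 mm higher than the reported TCP. They passed over the bar without touching it. I'll go back and come in about 24 mm lower.

Call:
send_rows --hand '[0,0,0,0,0,0,0,0]' --offset '[[0,0,-3],[0,0,-1],[0,-4,0],[0,-4,0],[0,-0.5,0],[0,0,3],[0,0,2],[0,0,0]]' --dr '[[0,0,0],[0,0,0],[0,0,0],[0,0,0],[0,0,0],[0,0,0],[0,0,0],[0,0,0]]'

```text
clock: 40.45
tcp_pos: [0.3957, -0.0163, 0.0885]
tool_rot: [-0.002, 0.666, 0.746, -0.001]
ft_force: [-0.8, -0.5, 0.5]
width: 0.003
grasp_force: 0.0
```

Call:
send_rows --hand '[0,0,0,0,0]' --offset '[[0,0,1],[0,0,0.5],[0,0,0],[0,0,0],[0,0,0]]' --dr '[[0,0,0],[0,0,0],[0,0,0],[0,0,0],[0,0,0]]'

```text
clock: 40.95
tcp_pos: [0.3989, -0.0167, 0.0761]
tool_rot: [0.0, 0.666, 0.746, 0.0]
ft_force: [0.1, 0.2, -0.3]
width: -0.001
grasp_force: 0.0
```

```bash
python3 -c "
from h import *
print(loc()); go()
s=snap('side'); P=cloud(s); p=np.array(env.read_state()['tcp_pos']); m=(np.hypot(P[...,0]-p[0],P[...,1]-p[1])<.022)&(P[...,2]>.06)&(P[...,2]<.25); print('lowest finger z',np.sort(P[m][:,2])[:12].round(4),P[m].mean(0))"
```

```text
[-197.7    0.2   76.1]
t 41.0 tcp [ 0.3989 -0.0167  0.0761] w -0.001 g 0.0 F [ 0.1  0.2 -0.3] turn [ 0.06  0.02 -0.04]
lowest finger z [0.1012 0.1015 0.103  0.1036 0.1058 0.1063 0.1065 0.1066 0.1072 0.1073
 0.1076 0.1079] [ 0.39873735 -0.00651938  0.15983632]
```

Call:
send_rows --hand '[0,0,0,0,0,0,0,0]' --offset '[[0,2,0],[0,1,0],[0,0.7,0],[0,0.7,0],[0,1,0],[0,1,0],[0,1,0],[0,1,0]]' --dr '[[0,0,0],[0,0,0],[0,0,0],[0,0,0],[0,0,0],[0,0,0],[0,0,0],[0,0,0]]'

```text
clock: 41.8
tcp_pos: [0.4818, -0.007, 0.0752]
tool_rot: [-0.001, 0.666, 0.746, -0.0]
ft_force: [-1.7, 0.0, 0.3]
width: -0.001
grasp_force: 1.2
```

```bash
python3 -c "
from h import *
print(loc()); go(); snap('side'); print(lm('window_grip','side'))"
```

```text
[-114.2    0.5   75.2]
t 41.8 tcp [ 0.4818 -0.007   0.0752] w -0.001 g 1.2 F [-1.7  0.   0.3] turn [-0.09 -0.03 -0.05]
[([0.5021, -0.0036, 0.1202], 0.84)]
```

Call:
send_rows --hand '[0,0,0,0,0,0,0,0]' --offset '[[0,1.2,0],[0,1.2,0],[0,1.2,0],[0,1.2,0],[0,1.2,0],[0,1.2,0],[0,1,0],[0,0,0]]' --dr '[[0,0,0],[0,0,0],[0,0,0],[0,0,0],[0,0,0],[0,0,0],[0,0,0],[0,0,0]]'

```text
clock: 42.7
tcp_pos: [0.5657, 0.0021, 0.0759]
tool_rot: [0.001, 0.666, 0.746, 0.001]
ft_force: [-1.4, 1.1, -0.8]
width: 0.001
grasp_force: 0.7
```

```bash
python3 -c "
from h import *
print(loc()); go(); snap('side'); print(lm('window_grip','side'))"
```

```text
[-29.8  -0.   75.9]
t 42.7 tcp [0.5657 0.0021 0.0759] w 0.001 g 0.7 F [-1.4  1.1 -0.8] turn [ 0.18  0.03 -0.03]
[([0.5863, 0.0071, 0.1181], 0.57)]
```

Call:
send_rows --hand '[0,0,0,0,0]' --offset '[[0,0.4,0],[0,0.4,0],[0,0.4,0],[0,0.2,0],[0,0,0]]' --dr '[[0,0,0],[0,0,0],[0,0,0],[0,0,0],[0,0,0]]'

```text
clock: 43.3
tcp_pos: [0.5745, 0.0032, 0.0758]
tool_rot: [-0.002, 0.666, 0.746, -0.002]
ft_force: [-9.6, -1.1, 7.8]
width: -0.001
grasp_force: 5.1
```

Call:
send_rows --hand '[0,0,0,0]' --offset '[[0,0.3,0],[0,0.3,0],[0,0,0],[0,0,0]]' --dr '[[0,0,0],[0,0,0],[0,0,0],[0,0,0]]'

```text
clock: 43.7
tcp_pos: [0.5818, 0.004, 0.0758]
tool_rot: [-0.001, 0.666, 0.746, -0.001]
ft_force: [-4.2, -0.8, 2.5]
width: 0.001
grasp_force: 2.6
```

```bash
python3 -c "
from h import *
print(loc()); go(); snap('side'); print(lm('window_grip','side'))"
```

```text
[-13.5   0.1  75.8]
t 43.7 tcp [0.5818 0.004  0.0758] w 0.001 g 2.6 F [-4.2 -0.8  2.5] turn [-0.14 -0.01 -0.05]
[([0.6004, 0.0081, 0.119], 0.79)]
```

Call:
send_rows --hand '[0,0,0]' --offset '[[0,0.3,0],[0,0,0],[0,0,0]]' --dr '[[0,0,0],[0,0,0],[0,0,0]]'

```text
clock: 44.1
tcp_pos: [0.5874, 0.0046, 0.0759]
tool_rot: [0.001, 0.666, 0.746, 0.001]
ft_force: [0.0, -0.1, 0.2]
width: -0.001
grasp_force: 0.2
```

Call:
send_rows --hand '[0,0,0]' --offset '[[0,0.3,0],[0,0,0],[0,0,0]]' --dr '[[0,0,0],[0,0,0],[0,0,0]]'

```text
clock: 44.4
tcp_pos: [0.5895, 0.0048, 0.0759]
tool_rot: [0.0, 0.666, 0.746, 0.0]
ft_force: [-3.3, -0.6, 1.8]
width: -0.001
grasp_force: 1.2
```

```bash
python3 -c "
from h import *
print(loc()); go(); snap('side'); print(lm('window_grip','side'))"
```

```text
[-5.8 -0.  75.9]
t 44.4 tcp [0.5895 0.0048 0.0759] w -0.001 g 1.2 F [-3.3 -0.6  1.8] turn [ 0.05  0.01 -0.04]
[([0.6086, 0.0088, 0.1173], 0.65)]
```

Call:
send_rows --hand '[0,0,0]' --offset '[[0,0.3,0],[0,0,0],[0,0,0]]' --dr '[[0,0,0],[0,0,0],[0,0,0]]'

```text
clock: 44.8
tcp_pos: [0.5899, 0.005, 0.0756]
tool_rot: [-0.002, 0.666, 0.746, -0.002]
ft_force: [-7.7, -1.5, 7.5]
width: -0.005
grasp_force: 3.9
```

```bash
python3 -c "
from h import *
print(loc()); go(); s=snap('side'); print(lm('window_grip','side'))"
```

```text
[-5.4  0.1 75.6]
t 44.8 tcp [0.5899 0.005  0.0756] w -0.005 g 3.9 F [-7.7 -1.5  7.5] turn [-0.29 -0.   -0.02]
[([0.6107, 0.0108, 0.1174], 0.71)]
```

Call:
send_rows --hand '[0,0,0,0,0,0,0,0]' --offset '[[0,-2,0],[0,-3,0],[0,-2,-3],[0,0,-4],[0,0,-5],[0,0,0],[0,0,0],[0,0,0]]' --dr '[[0,0,0],[0,0,0],[0,0,0],[0,0,0],[0,0,0],[0,0,0],[0,0,0],[0,0,0]]'

```text
clock: 45.7
tcp_pos: [0.5221, -0.0024, 0.1947]
tool_rot: [-0.0, 0.666, 0.746, -0.0]
ft_force: [0.1, 0.3, -0.1]
width: -0.003
grasp_force: 0.0
```

```bash
python3 - <<'E'
from h import *
a=[]
for c,(v,u) in(('side',(195,215)),('top',(150,170))):
    s=snap(c); P=cloud(s); i=s['image'][v:v+60,u:u+80]; a.append(cv2.resize(i[:,:,::-1],None,fx=5,fy=5,interpolation=cv2.INTER_CUBIC))
    im=s['image'].astype(int); red=(im[...,0]-im[...,1]>50)&(im[...,0]-im[...,2]>50)&(P[...,2]>.1)&(P[...,0]<.65)
    q=P[red]; print(c,'red',len(q),q.mean(0).round(4),q.min(0).round(4),q.max(0).round(4),lm('window_grip',c),lm('bolt_knob',c))
    for t in [(.56,.64,.10,.22)]:
        m=(P[...,0]>.55)&(P[...,0]<.61)&(P[...,1]>.13)&(P[...,1]<.2)&(P[...,2]>.085)
        for y in np.arange(.135,.2,.006):
            k=m&(abs(P[...,1]-y)<.003); 
            if k.any(): print(round(y,3),k.sum(),P[k][:,2].max().round(4),np.median(P[k][:,0]).round(4),np.ptp(P[k][:,0]).round(3))
cv2.imwrite('pics/b5.png',np.hstack(a)); print(loc())
E
```

```text
side red 47 [0.5802 0.1697 0.1334] [0.5724 0.161  0.126 ] [0.5879 0.1753 0.1386] [([0.606, 0.0088, 0.1163], 0.83)] [([0.5831, 0.1645, 0.1322], 0.41)]
0.135 32 0.1031 0.6014 0.052
0.141 26 0.1034 0.5936 0.033
0.147 4 0.0863 0.5838 0.021
0.153 1 0.0854 0.6017 0.0
0.159 11 0.1361 0.5799 0.035
0.165 20 0.1386 0.5783 0.048
0.171 80 0.1371 0.5808 0.046
0.177 18 0.1363 0.5803 0.036
0.183 18 0.1049 0.5788 0.032
0.189 83 0.1054 0.5771 0.04
0.195 6 0.101 0.5865 0.009
top red 39 [0.582  0.1669 0.1341] [0.5748 0.1597 0.1278] [0.5891 0.1749 0.1392] [([0.606, 0.012, 0.1161], 0.72)] [([0.5804, 0.1696, 0.1396], 0.56)]
0.135 31 0.1052 0.589 0.037
0.141 22 0.107 0.5862 0.035
0.147 17 0.1037 0.5838 0.046
0.153 13 0.1043 0.5837 0.043
0.159 27 0.1366 0.5836 0.056
0.165 21 0.1384 0.5799 0.026
0.171 17 0.1392 0.5794 0.021
0.177 12 0.1324 0.5784 0.038
0.183 21 0.1065 0.5783 0.028
0.189 24 0.1044 0.5873 0.038
[-73.9   0.3 194.3]
```

View pics/b5.png

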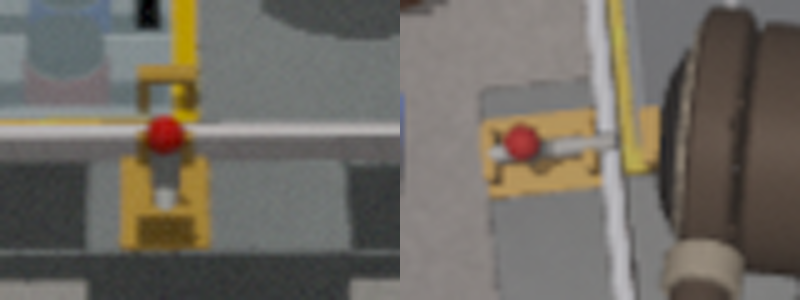

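Call:
send_rows --hand '[0,0,0,0,0,0,0,0]' --offset '[[4.1,1.56,0],[4.1,1.56,0],[4.1,1.56,0],[4.1,1.56,0],[4.3,1.56,0],[0,0,0],[0,0,3],[0,0,3]]' --dr '[[0,0,0],[0,0,0],[0,0,0],[0,0,0],[0,0,0],[0,0,0],[0,0,0],[0,0,0]]'

```text
clock: 46.8
tcp_pos: [0.5776, 0.2122, 0.1356]
tool_rot: [0.001, 0.666, 0.746, 0.001]
ft_force: [-0.2, -0.0, 0.3]
width: -0.003
grasp_force: 0.0
```

Call:
send_rows --hand '[0,0,0,0,0]' --offset '[[0,0,3],[0,0,1.2],[0,0,0],[0,0,0],[0,0,0]]' --dr '[[0,0,0],[0,0,0],[0,0,0],[0,0,0],[0,0,0]]'

```text
clock: 47.3
tcp_pos: [0.5784, 0.2121, 0.0956]
tool_rot: [0.001, 0.666, 0.746, 0.002]
ft_force: [0.3, -0.0, 0.4]
width: 0.002
grasp_force: 0.0
```

```bash
python3 - <<'E'
from h import *
print(loc()); go()
s=snap('side'); P=cloud(s); p=np.array(env.read_state()['tcp_pos']); m=(np.hypot(P[...,0]-p[0],P[...,1]-p[1])<.022)&(P[...,2]>.085)&(P[...,2]<.25); print('lowest finger z',np.sort(P[m][:,2])[:8].round(4),P[m].mean(0))
E
```

```text
[  6.6 207.2  95.6]
t 47.3 tcp [0.5784 0.2121 0.0956] w 0.002 g 0.0 F [ 0.3 -0.   0.4] turn [ 0.21 -0.03 -0.06]
lowest finger z [0.0853 0.0864 0.0871 0.0877 0.122  0.1225 0.1228 0.123 ] [0.57724008 0.22234734 0.17882405]
```

Call:
send_rows --hand '[0,0,0,0,0,0,0,0]' --offset '[[0,-0.2,0.6],[-1,0,0],[-1,0,0],[-0.7,0,0],[-0.7,0,0],[-0.7,0,0],[-0.7,0,0],[0,0,0]]' --dr '[[0,0,0],[0,0,0],[0,0,0],[0,0,0],[0,0,0],[0,0,0],[0,0,0],[0,0,0]]'

```text
clock: 48.15
tcp_pos: [0.5803, 0.1627, 0.0876]
tool_rot: [0.0, 0.666, 0.746, -0.0]
ft_force: [0.7, 0.5, 0.2]
width: -0.001
grasp_force: 0.0
```

```bash
python3 - <<'E'
from h import *
print(loc()); go()
for c in('side','top'):
    s=snap(c);P=cloud(s); im=s['image'].astype(int); red=(im[...,0]-im[...,1]>50)&(im[...,0]-im[...,2]>50)&(P[...,2]>.1)&(P[...,0]<.65)&(P[...,1]<.2); q=P[red]; print(c,len(q),q.mean(0).round(4))
E
```

```text
[  2.9 157.9  87.6]
t 48.1 tcp [0.5803 0.1627 0.0876] w -0.001 g 0.0 F [0.7 0.5 0.2] turn [-0.    0.04 -0.09]
side 0 [nan nan nan]
top 4 [0.5852 0.1375 0.1361]<stdin>:4: RuntimeWarning: Mean of empty slice.
  ret = um.true_divide(
```

Call:
send_rows --hand '[0,0,0]' --offset '[[-0.4,0,0],[-0.3,0,0],[0,0,0]]' --dr '[[0,0,0],[0,0,0],[0,0,0]]'

```text
clock: 48.55
tcp_pos: [0.5811, 0.1568, 0.0876]
tool_rot: [0.0, 0.666, 0.746, 0.0]
ft_force: [0.4, 0.9, -0.5]
width: -0.001
grasp_force: 0.3
```

Call:
send_rows --hand '[0,0,0]' --offset '[[-0.4,0,0],[0,0,0],[0,0,0]]' --dr '[[0,0,0],[0,0,0],[0,0,0]]'

```text
clock: 48.85
tcp_pos: [0.5813, 0.1549, 0.0877]
tool_rot: [-0.001, 0.666, 0.746, 0.001]
ft_force: [-1.1, 5.9, -0.3]
width: 0.001
grasp_force: 3.0
```

Call:
send_rows --hand '[0,0,0]' --offset '[[-0.3,0,0],[0,0,0],[0,0,0]]' --dr '[[0,0,0],[0,0,0],[0,0,0]]'

```text
clock: 49.15
tcp_pos: [0.5814, 0.1548, 0.0878]
tool_rot: [-0.003, 0.667, 0.745, 0.003]
ft_force: [-0.5, 12.8, 0.7]
width: 0.002
grasp_force: 6.5
```

```bash
python3 - <<'E'
from h import *
print(loc()); go()
E
```

```text
[  3.1 149.9  87.8]
t 49.1 tcp [0.5814 0.1548 0.0878] w 0.002 g 6.5 F [-0.5 12.8  0.7] turn [ 0.06 -0.46 -0.15]
```

Call:
send_rows --hand '[0,0,0,0,0,0,0,0]' --offset '[[2,0,0],[3,0,0],[0,0,-4],[0,0,-4],[0,0,-4],[0,-4,0],[0,-5,0],[0,-5,0]]' --dr '[[0,0,0],[0,0,0],[0,0,0],[0,0,0],[0,0,0],[0,0,0],[0,0,0],[0,0,0]]'

```text
clock: 49.95
tcp_pos: [0.4358, 0.1832, 0.2078]
tool_rot: [0.0, 0.666, 0.746, -0.0]
ft_force: [0.0, 0.9, 0.6]
width: -0.002
grasp_force: 0.0
```

```bash
python3 - <<'E'
from h import *
a=[];print(loc())
for c,(v,u) in(('side',(170,200)),('top',(120,170))):
    s=snap(c);P=cloud(s); im=s['image'].astype(int); red=(im[...,0]-im[...,1]>50)&(im[...,0]-im[...,2]>50)&(P[...,2]>.1)&(P[...,0]<.65)&(P[...,1]<.2); q=P[red]; print(c,len(q),q.mean(0).round(4),lm('window_grip',c),lm('start_top',c))
    a.append(cv2.resize(s['image'][v:v+80,u:u+80,::-1],None,fx=5,fy=5,interpolation=cv2.INTER_CUBIC))
cv2.imwrite('pics/b6.png',np.hstack(a))
E
```

```text
[-138.3  194.7  207.8]
side 47 [0.5838 0.137  0.1322] [([0.6102, 0.008, 0.1192], 0.9)] [([0.5649, -0.1485, 0.0997], 0.42)]
top 33 [0.5854 0.1364 0.1336] [([0.6074, 0.009, 0.1182], 0.89)] [([0.5613, -0.1499, 0.1023], 0.47)]
```

View pics/b6.png

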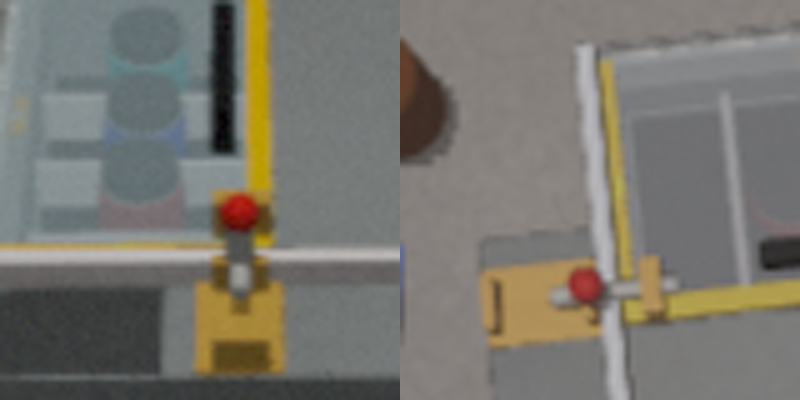

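The rod goes through the staple (right crop (655,287)), the knob is against the inner bracket, and the guard is holding shut. Next, the start button.

Call:
send_rows --hand '[0,0,0,0,0,0,0,0]' --offset '[[-4.32,1.13,0],[-4.32,1.13,0],[-4.32,1.13,0],[-4.32,1.13,0],[-4.32,1.13,0],[-4.32,1.13,0],[-4.32,1.13,0],[-4.32,1.13,0]]' --dr '[[0,0,0],[0,0,0],[0,0,0],[0,0,0],[0,0,0],[0,0,0],[0,0,0],[0,0,0]]'

```text
clock: 51.05
tcp_pos: [0.568, -0.1525, 0.2079]
tool_rot: [0.001, 0.666, 0.746, 0.0]
ft_force: [0.9, 0.1, -0.1]
width: 0.002
grasp_force: 0.0
```

Call:
send_rows --hand '[0,0,0,0,0,0,0,0]' --offset '[[0,0,0],[0,0,3],[0,0,3],[0,0,3],[0,0,1],[0,0,0],[0,0,0],[0,0,0]]' --dr '[[0,0,0],[0,0,0],[0,0,0],[0,0,0],[0,0,0],[0,0,0],[0,0,0],[0,0,0]]'

```text
clock: 51.85
tcp_pos: [0.5676, -0.1498, 0.1097]
tool_rot: [0.002, 0.666, 0.746, 0.001]
ft_force: [0.1, -1.0, 0.2]
width: 0.002
grasp_force: 0.0
```

```bash
python3 - <<'E'
from h import *
print(loc()); go((.5645,-.15,.078))
E
```

```text
[ -45.1 -151.2  109.7]
t 51.9 tcp [ 0.5676 -0.1498  0.1097] w 0.002 g 0.0 F [ 0.1 -1.   0.2] turn [ 0.2   0.1  -0.03]
[ 0.564 -0.15   0.078] off [ 0.02 -0.31  3.17]
```

Call:
send_rows --hand '[0,0,0,0,0,0]' --offset '[[0,-0.3,1.5],[0,0,1],[0,0,0.5],[0,0,0.3],[0,0,0],[0,0,0]]' --dr '[[0,0,0],[0,0,0],[0,0,0],[0,0,0],[0,0,0],[0,0,0]]'

```text
clock: 52.45
tcp_pos: [0.5622, -0.1495, 0.0747]
tool_rot: [-0.001, 0.666, 0.746, -0.0]
ft_force: [-2.1, 0.9, 3.6]
width: -0.001
grasp_force: 1.7
```

Call:
send_rows --hand '[0,0,0,0]' --offset '[[0,0,0.3],[0,0,0.2],[0,0,0],[0,0,0]]' --dr '[[0,0,0],[0,0,0],[0,0,0],[0,0,0]]'

```text
clock: 52.85
tcp_pos: [0.563, -0.1497, 0.0722]
tool_rot: [0.0, 0.666, 0.746, -0.0]
ft_force: [-6.1, 1.3, 15.1]
width: 0.0
grasp_force: 7.6
```

Call:
send_rows --hand '[0,0,0]' --offset '[[0,0,0.2],[0,0,0],[0,0,0]]' --dr '[[0,0,0],[0,0,0],[0,0,0]]'

```text
clock: 53.15
tcp_pos: [0.5631, -0.1497, 0.072]
tool_rot: [-0.0, 0.666, 0.746, -0.0]
ft_force: [-10.4, 2.5, 24.3]
width: -0.002
grasp_force: 12.2
```

Call:
send_rows --hand '[0,0,0,0,0,0,0,0]' --offset '[[0,0,-2],[0,0,-3],[0,0,-4],[0,0,-4],[0,-5,0],[0,-5,0],[0,-5,0],[0,0,0]]' --dr '[[0,0,0],[0,0,0],[0,0,0],[0,0,0],[0,0,0],[0,0,0],[0,0,0],[0,0,0]]'

```text
clock: 53.95
tcp_pos: [0.407, -0.1651, 0.1952]
tool_rot: [-0.003, 0.667, 0.745, -0.001]
ft_force: [0.4, 0.4, -0.6]
width: 0.003
grasp_force: 0.0
```

```bash
python3 - <<'E'
from h import *
print(loc()); s=snap('top','f7'); print([lm(t,'top',4) for t in('window_grip','bolt_knob','start_top','new0','done0','tin','flask')])
E
```

```text
[-206.5 -148.2  195.2]
[[([0.6079, 0.0121, 0.1144], 0.97)], [([0.5812, 0.1378, 0.1404], 0.58)], [([0.5629, -0.1531, 0.1033], 0.61)], [([0.5618, -0.149, 0.1026], 0.3)], [([0.543, -0.33, 0.0047], 0.71), ([0.4488, -0.3265, 0.0059], 0.59)], [([0.7097, -0.2388, 0.0008], 0.61), ([0.5608, -0.1514, 0.1021], 0.19)], []]
```

View pics/f7.png

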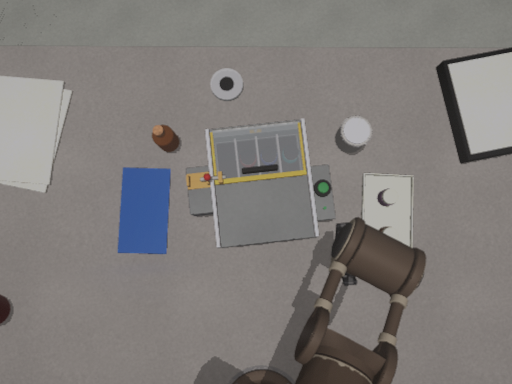

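The guard is shut over the jars (258,150), the bolt is home (207,178) and the button has been pressed to its stop. The tin (356,131) and bottle (165,137) have not moved. Handing in.

```bash
python3 -c "
from station import env
print(env.job_done())"
```

```text
the job is handed in; nothing more can be done
None
```

I handed in the job at about 54 s: both white-capped jars are upright in the returns tray, the three black-capped jars are in shaker bays 0–2, the guard is caught shut, the bolt is home through its staple, the start button was pressed to its stop last, and the tin and bottle were left in place. No verdict came back.

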